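Change the tackle tray over from sinkers to lures

TASK

Lift the orange insert bin straight up out of the tray's bottom tier, keeping it level until it is clear, then tip it over the white dish so that every sinker ends up in the dish, and put the empty bin back fully home in its pocket. Then load all the lures lying on the bench into the orange bin and close the tray by setting the upper tiers squarely down on the bottom tier. Leave the blue bin in its pocket, keep the dish upright, and do not disturb the clicker counter or the net.

Things in the scene. Friction and masses are not known exactly. Their poses are not given: they have to be found in the camera images.
- base_tier: Green plastic bottom tier of a tackle tray, fixed: organiser frame 123 (x) x 153 (y) mm outside, rim 40 mm up, walls 5 mm, floor 4 mm. Outside all round: a 10 mm wide ledge 30 mm up (143 x 173 mm over it), on which the closed upper tiers stand. Two pockets 113 (x) x 69 (y) mm, at y = +37 and -37 mm; orange bin in one, blue in the other. Origin: underside centre; -x roughly faces the robot.
- orange_bin: Orange insert bin, snug in its pocket, 110 (x) x 66 (y) mm at the rim, 36 mm high, open on top, walls and floor 3 mm, foot tapered to 60 mm wide (1.5 mm play a side at the rim), 55 to 90 g. Seated, its origin is 4 mm above the bottom tier's, axes as the tier's. Ball sinkers in it. Origin: underside centre.
- fin (a point): Grip fin of the orange bin: upright plate 8 mm thick (bin y), 21 mm long (x 31 to 52 mm of the bin), at y = 0 by the rear wall, top 60 mm above the bin's underside; pinch it across y. This point: bin x 41.5 mm, z 54 mm. Lures are loaded in front of it, at bin x below 28 mm.
- lip (a point): Middle of the orange bin's pouring lip, at bin x -55, z 37 mm. The bin's -x end is a ramp rising at 37 degrees from the floor at x = -8 mm to this lip; tipped lip down past that, to some 55 degrees, the sinkers roll out over it.
- blue_bin: Blue insert bin of the same shape, with swivels in it, in the other pocket; it stays. Origin: underside centre.
- upper_tiers: Two upper tiers of the tray joined as one loose piece, green and grey, hollow below, 210 to 420 g, standing on the bench. Skirt 139 (x) x 169 (y) mm outside, 131 x 161 mm inside (4 mm play a side round the bottom tier), top plate 44 mm up, rim 52 mm. Origin: underside centre of the skirt; closed, it is 30 mm above the bottom tier's origin, axes in line (half a turn round is as good).
- handle (a point): Centre of the upper tiers' black carrying bar, 71 mm above the skirt's underside, over the middle: 14 mm wide (x), 70 mm long (y), 14 mm high, 20 mm clear below it; pinch it across x.
- dish: White ceramic bowl-shaped dish, 120 mm across the rim, 38 mm high, wall 4 mm, loose, 400 g. Origin: centre of the underside.
- clicker: Red plastic clicker counter with a press button, 62 x 46 x 30 mm; a bystander. Origin: centre of the underside.
- net: Folded landing net with a bamboo handle, about 400 mm long, lying along its y; a bystander at the far side. Origin: underside, about the middle.
- sinker1: Ball sinker of dark lead, 16 mm across, 24 g, rolls; starts in the orange bin. Two to four are present. Origin: centre of the ball.
- sinker2: Ball sinker of dark lead, 16 mm across, 24 g, rolls; starts in the orange bin. Two to four are present. Origin: centre of the ball.
- sinker3: Ball sinker of dark lead, 16 mm across, 24 g, rolls; starts in the orange bin. Two to four are present. Origin: centre of the ball.
- sinker4: Ball sinker of dark lead, 16 mm across, 24 g, rolls; starts in the orange bin. Two to four are present. Origin: centre of the ball.
- lure1: Small hard fishing lure, red, 37 long (x) x 14 wide (y) x 15 mm high, flat-sided, 15 g; starts on the bench. Two to four are present. Origin: centre of the underside, z up as it lies at the start.
- lure2: Small hard fishing lure, yellow, 37 long (x) x 14 wide (y) x 15 mm high, flat-sided, 15 g; starts on the bench. Two to four are present. Origin: centre of the underside, z up as it lies at the start.
- lure3: Small hard fishing lure, blue, 37 long (x) x 14 wide (y) x 15 mm high, flat-sided, 15 g; starts on the bench. Two to four are present. Origin: centre of the underside, z up as it lies at the start.
- lure4: Small hard fishing lure, white, 37 long (x) x 14 wide (y) x 15 mm high, flat-sided, 15 g; starts on the bench. Two to four are present. Origin: centre of the underside, z up as it lies at the start.
Things that resemble listed ones, but are neither listed nor needed, are in the scene too. Of the things that look like the orange_bin, take the one that is nearest to the robot's base at the start.

How it is judged:
On the way, in this order (a step that is already met when the one before it is completed fails the run):
1. the orange bin is lifted clear of the bottom tier, level (z of orange_bin in the frame of base_tier above 0.045 m and angle between orange_bin's own z axis and vertical below 0.3 rad), for 0.1 s.
2. the orange bin is tipped over the dish (angle between orange_bin's own z axis and vertical above 0.5 rad and horizontal distance between orange_bin and dish below 0.17 m and height (world z) of orange_bin above 0.05 m).
3. every sinker is in the dish (horizontal distance between each of sinker1, sinker2, sinker3, sinker4 and dish below 0.056 m and z of sinker1 in the frame of dish between 0 and 0.045 m and z of sinker2 in the frame of dish between 0 and 0.045 m and z of sinker3 in the frame of dish between 0 and 0.045 m and z of sinker4 in the frame of dish between 0 and 0.045 m), for 0.2 s.
4. the orange bin is back home in its pocket (z of orange_bin in the frame of base_tier between -0.01 and 0.009 m and x of orange_bin in the frame of base_tier between -0.008 and 0.008 m and y of orange_bin in the frame of base_tier between -0.05 and 0.05 m and angle between orange_bin's own z axis and vertical below 0.08 rad), for 0.2 s.
5. every lure is in the orange bin, in its pocket (all of step 4 and x of lure1 in the frame of orange_bin between -0.055 and 0.053 m and y of lure1 in the frame of orange_bin between -0.034 and 0.034 m and z of lure1 in the frame of orange_bin between -0.005 and 0.042 m and x of lure2 in the frame of orange_bin between -0.055 and 0.053 m and y of lure2 in the frame of orange_bin between -0.034 and 0.034 m and z of lure2 in the frame of orange_bin between -0.005 and 0.042 m and x of lure3 in the frame of orange_bin between -0.055 and 0.053 m and y of lure3 in the frame of orange_bin between -0.034 and 0.034 m and z of lure3 in the frame of orange_bin between -0.005 and 0.042 m and x of lure4 in the frame of orange_bin between -0.055 and 0.053 m and y of lure4 in the frame of orange_bin between -0.034 and 0.034 m and z of lure4 in the frame of orange_bin between -0.005 and 0.042 m), for 0.2 s.
6. the upper tiers stand squarely on the bottom tier (z of upper_tiers in the frame of base_tier between 0.024 and 0.035 m and horizontal distance between upper_tiers and base_tier below 0.01 m and angle between upper_tiers's own z axis and vertical below 0.05 rad and angle between the x axis of upper_tiers and the x axis of base_tier, either way round below 0.12 rad), for 0.2 s.
At the end, for the whole second after the job is handed in: All sinkers in the upright dish; both bins home in their pockets (within 5 mm in height, 0.08 rad); all lures in the orange bin, undersides at most 6 mm above its rim; upper tiers at rest on the ledge (height within 5 mm, centred within 10 mm, level within 0.05 rad, square within 0.12 rad) (all of step 3 and all of step 5 and all of step 6 and z of blue_bin in the frame of base_tier between -0.01 and 0.009 m and x of blue_bin in the frame of base_tier between -0.008 and 0.008 m and y of blue_bin in the frame of base_tier between -0.05 and 0.05 m and angle between blue_bin's own z axis and vertical below 0.08 rad and linear speed of upper_tiers below 0.02 m/s and angle between dish's own z axis and vertical below 0.15 rad); the robot touches nothing.
It fails at once if the orange bin is tilted over 0.3 rad while still in the bottom tier (angle between orange_bin's own z axis and vertical above 0.3 rad and z of orange_bin in the frame of base_tier below 0.035 m and horizontal distance between orange_bin and base_tier below 0.08 m).
It fails at once if the blue bin is moved by over 20 mm (distance of blue_bin from where it was at the start of the episode above 0.02 m).
It fails at once if the dish is tipped over (angle between dish's own z axis and vertical above 0.5 rad).
It fails at once if the clicker counter is moved by over 30 mm (distance of clicker from where it was at the start of the episode above 0.03 m).
It fails at once if the net is moved by over 30 mm (distance of net from where it was at the start of the episode above 0.03 m).
Of sinker1, sinker2, sinker3, sinker4 only 2 to 4 are there at a start; the rules pass over those that are not, and their reading is None.
Of lure1, lure2, lure3, lure4 only 2 to 4 are there at a start; the rules pass over those that are not, and their reading is None.
At some moment in a run one of lure1, lure2, lure3, lure4, upper_tiers may be knocked a few centimetres aside while the robot is not near it.
It also fails if it takes over 210 s, if anything falls off the work surface, if the arm or the gripper's body presses on something with over 40 N, if the wrist force passes 120 N, or if a joint passes its speed limit or range.

ROBOT

A 6-joint arm with a two-finger parallel gripper is mounted at the origin on the work surface. World frame = base frame: x ahead of the robot, y to its left, z up, the work surface at z = 0. Lengths are in m, angles in rad, forces in N, time in s.
With the tool pointing down it reaches from about 0.3 to 0.775 m from the base axis. Payload 14.6 kg.
Tool frame: the origin (TCP) lies at the very end of the fingers, on their centre line; the grasp point (between the pads) lies 19 mm behind it; z points along the fingers, y is the line along which they close (so a half turn about z gives the same grasp; the last joint's range is limited). The gripper opens to 94 mm and grips with 3 to 60 N. Pads are 16 mm wide; open, the fingers measure 119 mm over their backs; the gripper's body (75 mm by 177 mm) begins 78 mm behind the grasp point.
Start: joints at [1.137, 0.3, 1.521, -0, 1.321, -0.067], TCP at [0.197, 0.513, 0.205] pointing down, gripper open.
Joint ranges: [-3.03, 3.03], [-0.79, 2.21], [0.23, 2.52], [-1.04, 4.18], [0, 3.07], [-2.55, 2.55]. Speed limits (rad/s): [2.22, 2.22, 2.57, 3.14, 3.14, 3.14].

INTERFACE

Orientations are given as [roll, pitch, yaw] about the fixed x, y, z axes, in that order (R = Rz(yaw) Ry(pitch) Rx(roll)).
In Python, from station import ctrl, cams gives the robot as it stands. The module is installed in compiled form; this text tells all that it offers.
- The arm moves only by the tool arm_command, never from a script. Its argument "plan" is a list that holds one entry, the list of rows, each a list of 7 numbers: the shift along the tool's x, y, z in mm, then the turn, a rotation vector about the tool's x, y, z in rad, then the closure, from -1 (fully open) to 1 (shut). A call has 1 to 12 rows; each row is the pose to reach, as a shift and turn from the pose commanded when the call began, along the tool's axes at that moment; what a row does not reach only later rows make up. A row lasts 1/10 s, in which the tool goes at most 50 mm and 8.59 degrees, less where a joint would pass 70% of its speed; a pose out of reach is approached as far as the arm can. A call with a gripper value outside its range is refused whole. The fingers move at their own pace and stop on an object; "squeeze" is the grip in N (left out, the last holds). Time passes only in rows, so rows that repeat a pose let the fingers close. It gives the time, the measured TCP pose, the force, the opening and the grip force at its end, in the units of the state.
- ctrl.get_obs(): the state, without advancing time (a new reading comes with each control period).
- cams.camera(name): name is "scene" or "top" or "wrist"; returns (picture, depth): 480x640x3 uint8, blue, green, red; 480x640 float32, m along the optical axis (not along the pixel's ray), 0 where there is no reading.
- cams.camera_info(name): a dict with "fx", "fy", "cx", "cy" (pixels), "dist_coeffs" ([k1, k2, p1, p2, k3] as OpenCV has them; the pictures are not rectified), "world_to_cam" (4x4, takes a point from world to camera coordinates). Camera axes: x right, y down, z forward; pixel columns grow to the right and rows downward; lengths in m; the calibration is good to about 2 mm. A picture is of the moment at which its call begins: read the wrist's pose just before it. camera_info takes no time and is no camera call; for the wrist camera it gives the pose at the moment of the call.
- ctrl.hand_in(): hands the job in; it is judged then, once.
The state is a dict: "time_s": time; "qpos": joint angles; "joint_vel": joint speeds; "tau": joint torques, N m; "ee_pos": TCP position; "eef_rot": TCP orientation; "force": force on the tool from outside, world axes, zero at the start; "moment": the same for the moment, N m; "grip_width": finger opening in m; "grip_force": force on a finger pad.
Only numpy, scipy, OpenCV 4.12 (cv2) and the standard library are available. Lean on these libraries where they do the work, as an engineer would, in place of code of your own. Each camera call takes 0.05 s, during which the arm holds its last target. There are 200 camera calls.

## Working session

There is one attempt and no reset: what is moved stays moved. The work goes in short steps, Python scripts to look and compute and a tool call to move; the robot and the scene stay as the last step left them, time stands still between calls to the robot, and variables do not carry over. Pictures are saved under pics/ and viewed, at most 14 in all, crops included, and the job is handed in when it is done.

Besides the shell and the picture viewer there is one more tool, called after "Call:" as a command line: name --argument value ..., lists and objects as JSON in quotes. arm_command: Moves the arm, as the interface text tells. Its arguments: {"type":"object","properties":{"plan":{"type":"array"},"squeeze":{"type":"number"}},"required":["plan"]}

```bash
mkdir -p pics
python3 - <<'E'
from station import ctrl,cams
import cv2,numpy as np
o=ctrl.get_obs();print(o)
for n in("scene","top"):
    p,d=cams.camera(n);i=cams.camera_info(n);cv2.imwrite(f"pics/{n}0.png",p)
    np.savez(f"{n}0.npz",p=p,d=d)
    print(n,{k:np.round(v,4).tolist() for k,v in i.items()})
E
```

```text
{'time_s': 0.0, 'qpos': array([ 1.13738514e+00,  3.00425216e-01,  1.52161280e+00,  2.82027149e-05,
        1.32067691e+00, -6.65701187e-02]), 'joint_vel': array([-0.00121814, -0.00011642,  0.00084144,  0.0014177 ,  0.00096781,
        0.00032766]), 'tau': array([-2.81206761e-03, -5.31792963e+01, -3.52740705e+01,  7.06576556e-02,
        2.44012027e-02, -7.07105005e-05]), 'ee_pos': array([0.1971349 , 0.51316855, 0.20489807]), 'eef_rot': array([-3.14047468e+00, -1.01911639e-04,  2.77474453e+00]), 'force': array([0.45633769, 0.00914955, 0.08194004]), 'moment': array([-0.03872982,  0.02572478, -0.0232289 ]), 'grip_force': 0.0, 'grip_width': 0.09437349840805036}
scene {'fx': 555.4624, 'fy': 555.4624, 'cx': 318.1582, 'cy': 239.4813, 'dist_coeffs': [-0.0753, 0.0, 0.0, 0.0, 0.0], 'world_to_cam': [[-0.8547, 0.5191, -0.0007, 0.5639], [0.2683, 0.4407, -0.8566, -0.0561], [-0.4444, -0.7323, -0.516, 1.4477], [0.0, 0.0, 0.0, 1.0]]}
top {'fx': 450.7447, 'fy': 450.7447, 'cx': 321.7176, 'cy': 241.5891, 'dist_coeffs': [-0.0082, 0.0, 0.0, 0.0, 0.0], 'world_to_cam': [[-0.0256, -0.9995, 0.0209, -0.0684], [-0.9934, 0.0231, -0.1125, 0.6014], [0.112, -0.0236, -0.9934, 0.9194], [0.0, 0.0, 0.0, 1.0]]}
```

View pics/top0.png

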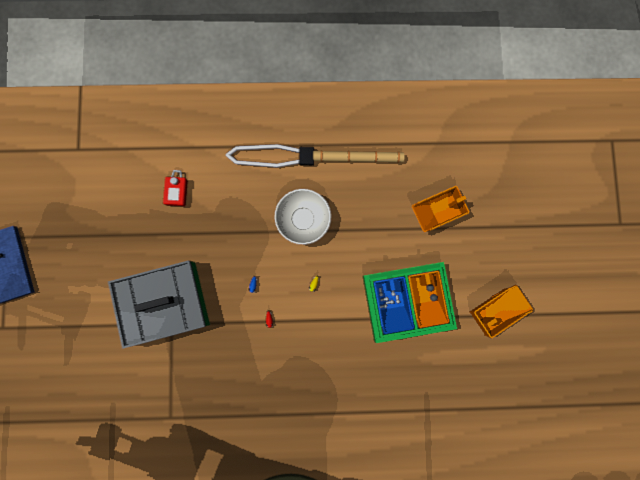

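View pics/scene0.png

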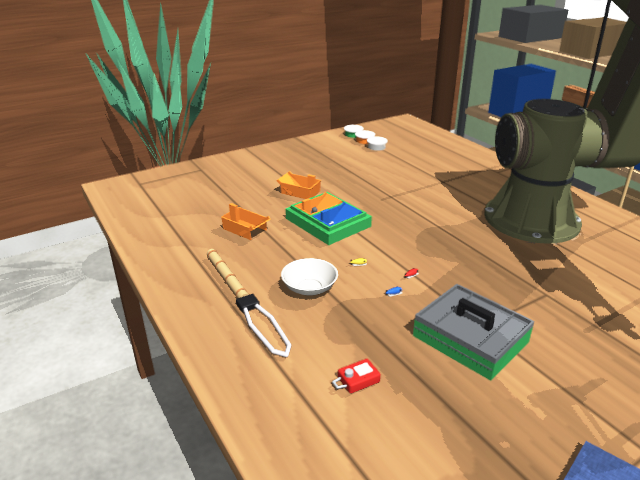

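The top view shows the tray at about (411,302), with the blue bin in its left pocket and the orange bin, holding dark balls, in its right pocket. The orange bin's fin is at the far (+x) end. The dish is at (303,217) and the upper tiers at (163,304). The lures are blue (254,284), yellow (315,283) and red (269,319). The two loose orange bins at (441,209) and (502,311) are decoys.

```bash
cat > h.py <<'E'
import cv2,numpy as np
from station import ctrl,cams
def rays(i,uv):
    K=np.array([[i['fx'],0,i['cx']],[0,i['fy'],i['cy']],[0,0,1]])
    n=cv2.undistortPoints(np.asarray(uv,float).reshape(-1,1,2),K,np.array(i['dist_coeffs'],float))[:,0]
    return np.c_[n,np.ones(len(n))]
def cloud(n,p=None,d=None):
    i=cams.camera_info(n)
    if p is None: p,d=cams.camera(n)
    v,u=np.mgrid[:480,:640]
    r=rays(i,np.c_[u.ravel(),v.ravel()])*d.reshape(-1,1)
    M=np.linalg.inv(np.array(i['world_to_cam']))
    P=(r@M[:3,:3].T+M[:3,3]).reshape(480,640,3);P[d==0]=np.nan
    return p,P
def plane(n,uv,z):
    i=cams.camera_info(n);M=np.linalg.inv(np.array(i['world_to_cam']))
    r=rays(i,uv)@M[:3,:3].T;o=M[:3,3]
    return o+r*((z-o[2])/r[:,2])[:,None]
def hsv(p): 
    h=cv2.cvtColor(p,cv2.COLOR_BGR2HSV).astype(int);return h[...,0],h[...,1],h[...,2]
def rect(P):
    (c,s,a)=cv2.minAreaRect((P[:,:2]*1000).astype(np.float32));return np.round(c,1),np.round(s,1),round(a,1)
E
cat > m0.py <<'E'
from h import *
for n in("top","scene"):
    f=np.load(n+"0.npz");p,P=cloud(n,f['p'],f['d']);H,S,V=hsv(p);X,Y,Z=P[...,0],P[...,1],P[...,2]
    w=(X>.25)&(X<.95)&(abs(Y)<.6)
    def rep(k,m,comp=True):
        m=m&w
        c,l,st,ce=cv2.connectedComponentsWithStats(m.astype(np.uint8))
        for j in range(1,c):
            if st[j,4]>=(25):
                q=P[l==j];print(n,k,st[j,4],ce[j].round(0),"rect",*rect(q),"mean",(q.mean(0)*1e3).round(1),"zmax",(np.percentile(q[:,2],[5,95])*1e3).round(1))
    print("bench z",np.nanmedian(Z[w]))
    rep("rim",(H>50)&(H<85)&(S>120)&(Z>.035)&(Z<.046)&(Y<0))
    rep("ledge",(H>50)&(H<85)&(S>120)&(Z>.024)&(Z<.035)&(Y<0))
    rep("fins",(H>5)&(H<20)&(S>180)&(Z>.052))
    rep("obin",(H>5)&(H<20)&(S>180)&(Z>.015))
    rep("handle",(Z>.062)&(V<70))
    rep("upper",(Z>.038)&(Z<.058)&(Y>.1)&(S<90))
    rep("dish",(Z>.034)&(Z<.045)&(S<60)&(V>140))
    rep("red",((H<5)|(H>174))&(S>170)&(V>100)&(Z>.004)); rep("yel",(H>22)&(H<33)&(S>170)&(Z>.006)); rep("blue",(H>100)&(H<125)&(S>150)&(Z>.006))
E
python3 m0.py
```

```text
bench z 0.0013139559695619085
top rim 802 [410. 303.] rect [ 467.9 -268.5] [125.7 161.9] 8.2 mean [ 467.  -263.4   41.1] zmax [38.1 43.9]
top ledge 1212 [405. 303.] rect [ 468.3 -265.1] [143.  174.4] 8.2 mean [ 467.4 -255.7   31.3] zmax [28.4 34.1]
top fins 46 [460. 199.] rect [ 680.2 -375.7] [ 7.4 22.3] 24.0 mean [ 679.5 -374.8   60.5] zmax [52.5 64.1]
top fins 57 [426. 279.] rect [ 515.1 -295.3] [20.7  8.8] 9.2 mean [ 514.9 -294.4   63.8] zmax [55.  68.1]
top fins 60 [491. 322.] rect [ 423.5 -423.9] [ 9.3 22.2] 27.5 mean [ 423.8 -422.9   60.5] zmax [54.6 63.8]
top obin 775 [438. 209.] rect [ 664.9 -338.1] [ 65.9 111.5] 22.6 mean [ 664.7 -334.5   32.6] zmax [17.  58.2]
top obin 1050 [431. 303.] rect [ 473.2 -302.7] [111.8  68.6] 8.1 mean [ 464.4 -308.2   34.6] zmax [17.4 55.7]
top obin 1138 [506. 309.] rect [ 444.9 -459.5] [ 67.  111.6] 30.9 mean [ 447.1 -467.3   31.6] zmax [16.6 54.1]
top handle 269 [152. 304.] rect [478.9 258. ] [14.1 68.1] 13.8 mean [479.1 255.9  77.6] zmax [70.8 81.1]
top upper 5532 [156. 304.] rect [478.8 258.4] [139.6 169. ] 13.6 mean [478.5 259.1  45.7] zmax 
[... 2524 characters left out ...]
49.1 315. ] [87.7 31. ] 13.2 mean [439.4 313.2  42.7] zmax [40.8 44.6]
scene dish 51 [480. 333.] rect [495.3 291.2] [42.7 20.6] 74.2 mean [494.9 291.9  43. ] zmax [41.5 44.5]
scene dish 37 [469. 336.] rect [514.8 285. ] [34.7 16.3] 16.3 mean [517.9 287.5  42.9] zmax [41.  44.6]
scene red 54 [411. 272.] rect [444.4  39.2] [29.6 12.5] 13.4 mean [444.8  38.5  10.5] zmax [ 6.3 13.9]
scene red 621 [359. 377.] rect [723.1 237.7] [46.7 61.7] 83.4 mean [728.1 245.5  17.2] zmax [ 6.3 22.6]
scene blue 554 [337. 214.] rect [ 465.2 -226.3] [116.1  71. ] 8.2 mean [ 459.8 -236.4   32.9] zmax [11.5 57.3]
scene blue 55 [394. 290.] rect [519.9  72.3] [11.  35.2] 87.6 mean [518.9  72.2  10.6] zmax [ 7.2 13.7]
```

```bash
cat > mv.py <<'E'
import sys,json,numpy as np
from scipy.spatial.transform import Rotation as R
from station import ctrl
def T(yawdeg,tilt=0): return R.from_euler('ZYX',[yawdeg,-tilt,180],degrees=True)
def rel(*wps):
    """wps: (x,y,z mm of TCP, yaw deg, tilt deg)->rows in tool axes"""
    o=ctrl.get_obs();p=o['ee_pos']*1e3;C=R.from_euler('xyz',o['eef_rot'])
    print("t",round(o['time_s'],2),"at",p.round(1),"yaw/tilt",C.as_euler('ZYX',degrees=True).round(1),"q",o['qpos'].round(2),"F",o['force'].round(1),"w",round(o['grip_width']*1e3,1),"gf",round(o['grip_force'],1))
    for w in wps:
        print(w,"->",np.r_[C.inv().apply(np.array(w[:3])-p).round(1),(C.inv()*T(*w[3:])).as_rotvec().round(3)].tolist())
if __name__=="__main__": rel(*json.loads(sys.argv[1]))
E
python3 mv.py '[[517,-294,160,8.2,0]]'
```

```text
t 0.1 at [197.1 513.2 205. ] yaw/tilt [ 159.    -0.  -179.9] q [ 1.14  0.3   1.52  0.    1.32 -0.07] F [-0.4 -1.3 -0.3] w 94.3 gf 0.0
[517, -294, 160, 8.2, 0] -> [-588.1, -638.8, 45.6, -0.0, 0.001, 2.632]
```

Call:
arm_command --plan '[[[-588, -639, 45, 0, 0, 2.632, -1], [-588, -639, 45, 0, 0, 2.632, -1], [-588, -639, 45, 0, 0, 2.632, -1], [-588, -639, 45, 0, 0, 2.632, -1], [-588, -639, 45, 0, 0, 2.632, -1], [-588, -639, 45, 0, 0, 2.632, -1], [-588, -639, 45, 0, 0, 2.632, -1], [-588, -639, 45, 0, 0, 2.632, -1], [-588, -639, 45, 0, 0, 2.632, -1], [-588, -639, 45, 0, 0, 2.632, -1], [-588, -639, 45, 0, 0, 2.632, -1], [-588, -639, 45, 0, 0, 2.632, -1]]]'

```text
time_s: 1.3
ee_pos: [0.4181, -0.0459, 0.1743]
eef_rot: [3.141, -0.0, 0.968]
force: [0.9, 0.7, 0.7]
grip_width: 0.0942
grip_force: 0.0
```

```bash
python3 mv.py '[[517,-294,160,8.2,0]]'
```

```text
t 1.3 at [418.1 -45.9 174.3] yaw/tilt [ 55.5  -0.  180. ] q [-0.2   0.04  1.9   0.    1.2   0.41] F [0.9 0.7 0.7] w 94.2 gf 0.0
[517, -294, 160, 8.2, 0] -> [-148.4, 222.1, 14.4, 0.0, -0.0, 0.825]
```

Call:
arm_command --plan '[[[-148, 222, 14, 0, 0, 0.825, -0.2], [-148, 222, 14, 0, 0, 0.825, 0.2], [-148, 222, 14, 0, 0, 0.825, 0.36], [-148, 222, 14, 0, 0, 0.825, 0.36], [-148, 222, 14, 0, 0, 0.825, 0.36], [-148, 222, 14, 0, 0, 0.825, 0.36], [-148, 222, 14, 0, 0, 0.825, 0.36], [-148, 222, 14, 0, 0, 0.825, 0.36], [-148, 222, 14, 0, 0, 0.825, 0.36]]]'

```text
time_s: 2.2
ee_pos: [0.5183, -0.2897, 0.1606]
eef_rot: [-3.141, 0.0, 0.152]
force: [0.2, 0.7, -0.2]
grip_width: 0.0307
grip_force: 0.0
```

```bash
cat > look.py <<'E'
from h import *
import sys
n,out=sys.argv[1:3]
p,P=cloud(n);cv2.imwrite(f"pics/{out}.png",p);np.savez(f"{out}.npz",p=p,P=P)
E
python3 mv.py '[[517,-294,160,8.2,0],[517,-294,39,8.2,0]]'; python3 look.py wrist w1
python3 - <<'E'
from h import *
f=np.load("w1.npz");p,P=f['p'],f['P'];H,S,V=hsv(p);Z=P[...,2]
m=(H>5)&(H<20)&(S>180)
for lo,hi in((.055,.075),(.035,.046)):
    c,l,st,ce=cv2.connectedComponentsWithStats((m&(Z>lo)&(Z<hi)).astype(np.uint8))
    for j in range(1,c):
        if st[j,4]>100:q=P[l==j];print(lo,st[j,4],ce[j].round(),rect(q),(q.mean(0)*1e3).round(1))
E
```

```text
t 2.2 at [ 518.3 -289.7  160.6] yaw/tilt [   8.7    0.  -180. ] q [-0.57  0.43  1.44  0.    1.26  0.85] F [ 0.2  0.7 -0.2] w 30.7 gf 0.0
[517, -294, 160, 8.2, 0] -> [-2.0, 4.0, 0.6, -0.0, 0.0, 0.009]
[517, -294, 39, 8.2, 0] -> [-2.0, 4.0, 121.6, -0.0, 0.0, 0.009]
0.035 760 [348.  59.] (array([ 649.1, -295.6]), array([64.4, 22.4]), 22.7) [ 650.8 -288.8   37.6]
0.035 215 [475.  38.] (array([ 675. , -377.5]), array([16.4, 27.2]), 4.4) [ 677.8 -376.1   39.3]
0.035 925 [538. 318.] (array([ 459.1, -477.7]), array([66.9, 63.6]), 31.6) [ 471.1 -488.3   37.1]
0.035 170 [308. 336.] (array([ 424.2, -302.7]), array([62.3, 24.4]), 77.9) [ 425.4 -291.3   40. ]
```

View pics/w1.png

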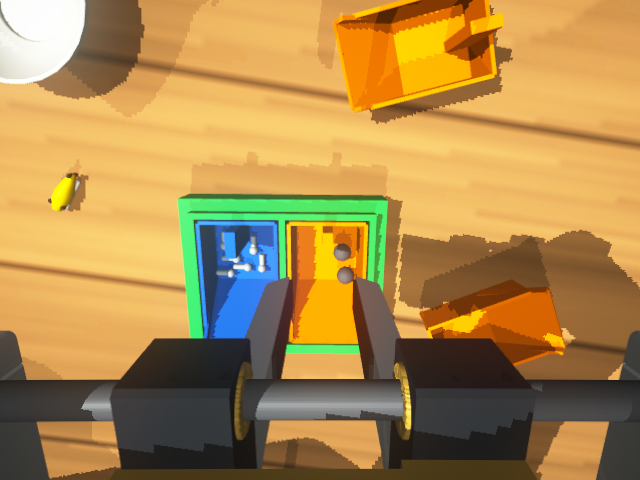

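The wrist view shows the gripper in line with the orange bin. Two balls are visible at (343,252) and (345,275), and the fin is around (328,237). I'll check the fin's position against the expected one.

Run:
```python
from h import *
f=np.load("w1.npz");p,P=f['p'],f['P']
i=cams.camera_info("wrist");M=np.array(i['world_to_cam'])
K=np.array([[i['fx'],0,i['cx']],[0,i['fy'],i['cy']],[0,0,1]])
print(np.linalg.inv(M)[:3,3])
a=np.radians(8.2);B=np.array([475.3,-299.6])
def b2w(x,y,z): return [(B[0]+x*np.cos(a)-y*np.sin(a))/1e3,(B[1]+x*np.sin(a)+y*np.cos(a))/1e3,(z+4)/1e3]
pts=np.array([b2w(31,4,60),b2w(31,-4,60),b2w(52,-4,60),b2w(52,4,60),b2w(55,33,36),b2w(55,-33,36),b2w(-55,-33,36),b2w(-55,33,36)])
uv=cv2.projectPoints(pts,cv2.Rodrigues(M[:3,:3])[0],M[:3,3],K,np.array(i['dist_coeffs']))[0][:,0];print(uv.round(0).tolist())
print((P[[235,240,245],:][:,[322,328,334]][...,2]*1e3).round(0))
c=p[190:360,180:400].copy();
for u in uv: cv2.circle(c,(int(u[0]-180),int(u[1]-190)),1,(255,0,255),-1)
cv2.imwrite("pics/w1c.png",cv2.resize(c,None,fx=3.4,fy=3.4,interpolation=0))
```

```text
[ 0.59446937 -0.27825796  0.34020142]
[[321.0, 259.0], [332.0, 259.0], [332.0, 233.0], [322.0, 232.0], [286.0, 221.0], [367.0, 222.0], [362.0, 343.0], [288.0, 343.0]]
[[ 7. 64.  8.]
 [ 8. 65.  7.]
 [ 9. 65.  7.]]
```

View pics/w1c.png

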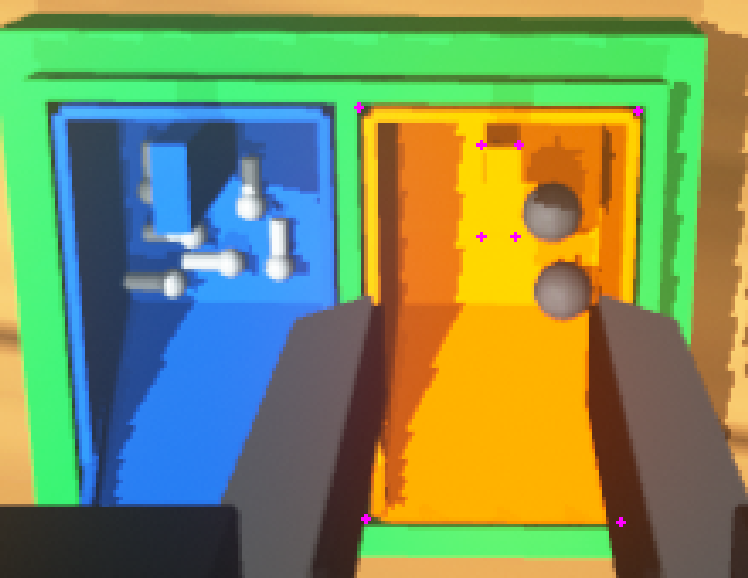

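The projected bin and fin corners fall within about 1 px of the picture. Only two sinkers are visible. I'll descend on the fin.

```bash
python3 mv.py '[[517,-294,39,8.2,0],[517,-294,150,8.2,0]]'
```

```text
t 2.25 at [ 518.4 -289.7  160.7] yaw/tilt [  8.7  -0.  180. ] q [-0.57  0.43  1.44  0.    1.26  0.85] F [0.1 0.1 0.5] w 30.2 gf 0.0
[517, -294, 39, 8.2, 0] -> [-2.1, 4.0, 121.7, 0.0, -0.0, 0.009]
[517, -294, 150, 8.2, 0] -> [-2.1, 4.0, 10.7, 0.0, -0.0, 0.009]
```

Call:
arm_command --plan '[[[-2, 4, 40, 0, 0, 0.009, 0.36], [-2, 4, 80, 0, 0, 0.009, 0.36], [-2, 4, 105, 0, 0, 0.009, 0.36], [-2, 4, 121, 0, 0, 0.009, 0.36], [-2, 4, 121, 0, 0, 0.009, 0.36], [-2, 4, 121, 0, 0, 0.009, 0.36]]]' --squeeze 25

```text
time_s: 2.85
ee_pos: [0.5175, -0.2947, 0.0404]
eef_rot: [3.141, -0.001, 0.142]
force: [-0.3, 0.4, -0.3]
grip_width: 0.0301
grip_force: 0.0
```

```bash
python3 mv.py '[[517,-294,39,8.2,0],[517,-294,150,8.2,0]]'
```

```text
t 2.85 at [ 517.5 -294.7   40.4] yaw/tilt [  8.1  -0.  180. ] q [-0.58  0.58  1.53  0.    1.03  0.85] F [-0.3  0.4 -0.3] w 30.1 gf 0.0
[517, -294, 39, 8.2, 0] -> [-0.4, -0.8, 1.4, 0.001, -0.001, -0.001]
[517, -294, 150, 8.2, 0] -> [-0.3, -0.7, -109.6, 0.001, -0.001, -0.001]
```

Call:
arm_command --plan '[[[0, 0, 1, 0, 0, 0, 1], [0, 0, 1, 0, 0, 0, 1], [0, 0, 1, 0, 0, 0, 1], [0, 0, 1, 0, 0, 0, 1], [0, 0, 1, 0, 0, 0, 1], [0, 0, 1, 0, 0, 0, 1], [0, 0, 0, 0, 0, 0, 1], [0, 0, -4, 0, 0, 0, 1], [0, 0, -8, 0, 0, 0, 1], [0, 0, -12, 0, 0, 0, 1], [0, 0, -12, 0, 0, 0, 1]]]' --squeeze 25

```text
time_s: 3.95
ee_pos: [0.5174, -0.2952, 0.0521]
eef_rot: [3.141, -0.001, 0.141]
force: [0.3, 0.0, -0.8]
grip_width: 0.0076
grip_force: 25.0
```

```bash
python3 mv.py '[[517,-294,180,8.2,0]]'
```

```text
t 3.95 at [ 517.4 -295.2   52.1] yaw/tilt [  8.1  -0.  180. ] q [-0.58  0.56  1.53 -0.    1.05  0.85] F [ 0.3  0.  -0.8] w 7.6 gf 25.0
[517, -294, 180, 8.2, 0] -> [-0.1, -1.2, -127.9, 0.001, -0.001, -0.002]
```

Call:
arm_command --plan '[[[0, 0, -15, 0, 0, 0, 1], [0, 0, -30, 0, 0, 0, 1], [0, 0, -45, 0, 0, 0, 1], [0, 0, -60, 0, 0, 0, 1], [0, 0, -80, 0, 0, 0, 1], [0, 0, -100, 0, 0, 0, 1], [0, 0, -120, 0, 0, 0, 1], [0, 0, -135, 0, 0, 0, 1], [0, 0, -135, 0, 0, 0, 1], [0, 0, -135, 0, 0, 0, 1]]]'

```text
time_s: 4.95
ee_pos: [0.517, -0.295, 0.1865]
eef_rot: [3.141, -0.0, 0.141]
force: [-0.8, -1.0, -0.9]
grip_width: 0.0077
grip_force: 25.0
```

```bash
python3 look.py scene s1
python3 - <<'E'
from mv import *
# pour geometry: lip target point, tilt about lip
def pour(lip,yaw,tilt):
    # grasp point = bin(41.5,0,55) ; TCP 19mm beyond along tool z (bin -z): bin(41.5,0,36)
    v=R.from_euler('ZY',[yaw,-tilt],degrees=True).apply([41.5+55,0,36-37]);w=np.array(lip)+v
    return [*w.round(1),yaw,tilt]
L0=(672,-43,75)
rel(pour((672,-43,110),-3.7,0),*[pour((672,-43,72),-3.7,t) for t in(20,36,40,45,50,57)])
E
```

```text
t 5.0 at [ 516.9 -294.9  185.8] yaw/tilt [   8.1    0.  -180. ] q [-0.58  0.42  1.41 -0.    1.32  0.85] F [-0.8  0.6 -1.4] w 7.7 gf 25.0
[np.float64(768.3), np.float64(-49.2), np.float64(109.0), -3.7, 0] -> [283.5, -207.9, 76.8, -0.0, 0.001, 0.205]
[np.float64(762.8), np.float64(-48.9), np.float64(104.1), -3.7, 20] -> [278.1, -209.0, 81.7, -0.036, 0.349, 0.203]
[np.float64(750.5), np.float64(-48.1), np.float64(127.9), -3.7, 36] -> [266.0, -211.5, 57.9, -0.065, 0.627, 0.198]
[np.float64(746.4), np.float64(-47.8), np.float64(133.3), -3.7, 40] -> [262.0, -212.4, 52.5, -0.072, 0.696, 0.197]
[np.float64(740.8), np.float64(-47.4), np.float64(139.5), -3.7, 45] -> [256.5, -213.6, 46.3, -0.081, 0.783, 0.195]
[np.float64(734.7), np.float64(-47.1), np.float64(145.3), -3.7, 50] -> [250.5, -214.7, 40.5, -0.09, 0.87, 0.192]
[np.float64(725.3), np.float64(-46.4), np.float64(152.4), -3.7, 57] -> [241.3, -216.7, 33.4, -0.103, 0.992, 0.188]
```

View pics/s1.png

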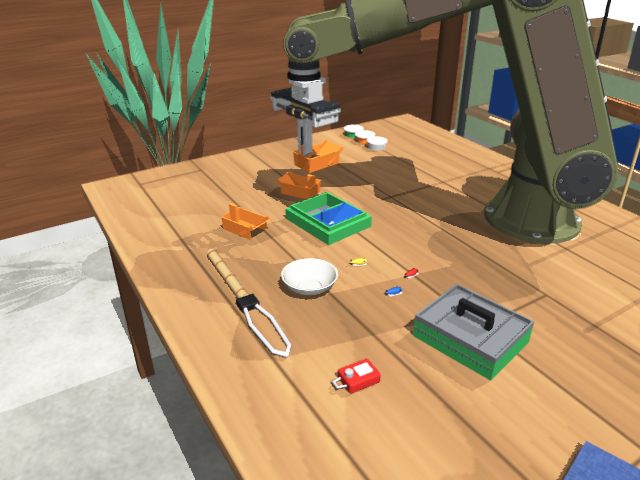

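The bin is up and level at (318,157), clear of the tray. I'll carry it to the dish with a slight tilt toward the lip.

```bash
cat >> mv.py <<'E'
def pour(lip,yaw,tilt):
    v=R.from_euler('ZY',[yaw,-tilt],degrees=True).apply([96.5,0,-1]);w=np.array(lip)+v
    return [*w.round(1).tolist(),yaw,tilt]
E
python3 - <<'E'
from mv import *
rel(pour((680,-43,110),-3.7,22))
E
```

```text
t 5.0 at [ 516.9 -294.9  185.8] yaw/tilt [   8.1    0.  -180. ] q [-0.58  0.42  1.41 -0.    1.32  0.85] F [-0.8  0.6 -1.4] w 7.7 gf 25.0
[769.7, -48.8, 145.2, -3.7, 22] -> [284.9, -208.1, 40.6, -0.04, 0.383, 0.203]
```

Call:
arm_command --plan '[[[22, -16, 0, 0, 0, 0.02, 1], [50, -36, 0, 0, 0, 0.04, 1], [80, -58, 0, 0, 0, 0.06, 1], [110, -80, 0, -0.01, 0.05, 0.08, 1], [140, -102, 5, -0.01, 0.1, 0.1, 1], [170, -124, 10, -0.02, 0.15, 0.12, 1], [200, -146, 15, -0.02, 0.2, 0.14, 1], [228, -167, 20, -0.03, 0.25, 0.16, 1], [252, -184, 27, -0.03, 0.3, 0.18, 1], [270, -197, 34, -0.04, 0.35, 0.2, 1], [281, -205, 39, -0.04, 0.383, 0.203, 1], [285, -208, 41, -0.04, 0.383, 0.203, 1]]]'

```text
time_s: 6.2
ee_pos: [0.7695, -0.0479, 0.143]
eef_rot: [3.141, -0.381, -0.064]
force: [-0.6, -0.3, -2.0]
grip_width: 0.0082
grip_force: 25.0
```

Run:
```python
from mv import *
rel(*[pour((680,-43,z),-3.7,t) for z,t in((90,28),(72,34),(70,37),(68,40),(68,43),(68,47),(68,52),(68,57))])
```

```text
t 6.2 at [769.5 -47.9 143. ] yaw/tilt [ -3.6 -21.9 180. ] q [-0.12  0.64  1.23  0.02  0.9   1.51] F [-0.6 -0.3 -2. ] w 8.2 gf 25.0
[765.5, -48.5, 134.4, -3.7, 28] -> [-6.9, 0.9, 6.5, -0.0, 0.107, 0.001]
[760.4, -48.2, 125.1, -3.7, 34] -> [-15.1, 0.9, 13.2, -0.0, 0.212, 0.001]
[757.5, -48.0, 127.3, -3.7, 37] -> [-17.0, 0.9, 10.1, -0.0, 0.264, 0.001]
[754.4, -47.8, 129.3, -3.7, 40] -> [-19.1, 0.9, 7.1, -0.0, 0.317, 0.001]
[751.1, -47.6, 133.1, -3.7, 43] -> [-20.8, 0.9, 2.3, -0.0, 0.369, 0.001]
[746.4, -47.3, 137.9, -3.7, 47] -> [-23.4, 0.9, -3.9, -0.0, 0.439, 0.001]
[740.1, -46.9, 143.4, -3.7, 52] -> [-27.2, 0.9, -11.4, -0.0, 0.526, 0.001]
[733.3, -46.4, 148.4, -3.7, 57] -> [-31.6, 0.8, -18.5, -0.0, 0.613, 0.001]
```

Call:
arm_command --plan '[[[-7, 1, 6, 0, 0.107, 0, 1], [-15, 1, 13, 0, 0.212, 0, 1], [-16, 1, 12, 0, 0.235, 0, 1], [-17, 1, 10, 0, 0.264, 0, 1], [-18, 1, 9, 0, 0.29, 0, 1], [-19, 1, 7, 0, 0.317, 0, 1], [-20, 1, 5, 0, 0.343, 0, 1], [-21, 1, 2, 0, 0.369, 0, 1], [-22, 1, -1, 0, 0.4, 0, 1], [-23, 1, -4, 0, 0.439, 0, 1], [-25, 1, -8, 0, 0.48, 0, 1], [-27, 1, -11, 0, 0.526, 0, 1]]]'

```text
time_s: 7.4
ee_pos: [0.7424, -0.0471, 0.1443]
eef_rot: [-3.137, -0.888, -0.064]
force: [-0.3, 0.1, -0.8]
grip_width: 0.0077
grip_force: 25.0
```

Call:
arm_command --plan '[[[-2, 0, -4, 0, 0.045, 0, 1], [-4, 0, -7, 0, 0.087, 0, 1], [-4, 0, -7, 0, 0.087, 0, 1], [-4, 0, -7, 0, 0.087, 0, 1], [-4, 0, -7, 0, 0.087, 0, 1], [-4, 0, -7, 0, 0.087, 0, 1], [-4, 0, -7, 0, 0.087, 0, 1], [-4, 0, -7, 0, 0.087, 0, 1]]]'

```text
time_s: 8.2
ee_pos: [0.7352, -0.0466, 0.1462]
eef_rot: [-3.136, -0.977, -0.064]
force: [-0.2, -0.4, -0.5]
grip_width: 0.0076
grip_force: 25.0
```

```bash
python3 look.py scene s2; python3 mv.py '[[740,-48,165,-3.7,57],[730,-48,185,-3.7,0]]'; python3 -c "
import cv2;p=cv2.imread('pics/s2.png')[130:330,200:420];cv2.imwrite('pics/s2c.png',cv2.resize(p,None,fx=3,fy=3))"
```

```text
t 8.25 at [735.  -46.8 146. ] yaw/tilt [  -3.7  -56.  -179.7] q [-0.14  0.44  1.79  2.35  0.09 -0.82] F [-0.5 -0.8 -1.3] w 7.8 gf 25.0
[740, -48, 165, -3.7, 57] -> [18.6, 0.8, -6.4, -0.005, 0.018, -0.0]
[730, -48, 185, -3.7, 0] -> [29.6, 1.3, -25.9, -0.005, -0.977, 0.002]
```

View pics/s2c.png

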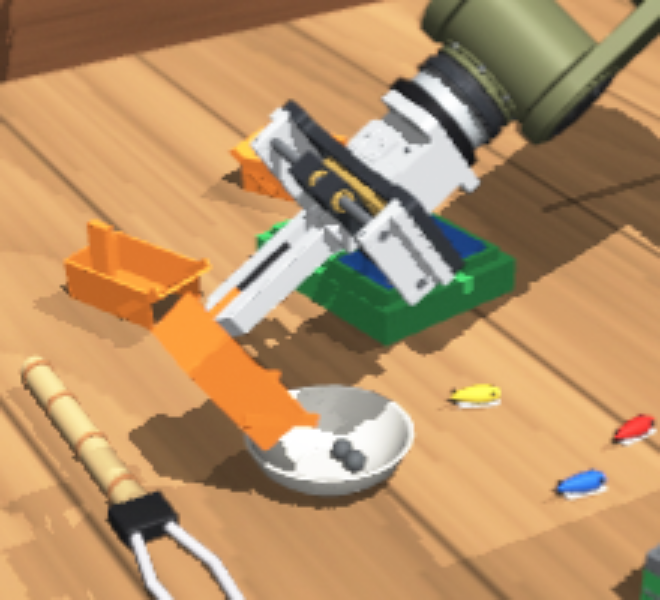

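Two sinkers are in the dish at (343,449) and (355,460) in the crop. I'll raise the bin and level it.

Call:
arm_command --plan '[[[18, 1, -8, 0, 0, 0, 1], [30, 1, -26, 0, -0.14, 0, 1], [30, 1, -26, 0, -0.28, 0, 1], [30, 1, -26, 0, -0.42, 0, 1], [30, 1, -26, 0, -0.56, 0, 1], [30, 1, -26, 0, -0.7, 0, 1], [30, 1, -26, 0, -0.84, 0, 1], [30, 1, -26, -0.005, -0.977, 0.002, 1], [30, 1, -26, -0.005, -0.977, 0.002, 1], [30, 1, -26, -0.005, -0.977, 0.002, 1], [30, 1, -26, -0.005, -0.977, 0.002, 1]]]'

```text
time_s: 9.35
ee_pos: [0.7295, -0.0498, 0.1868]
eef_rot: [-3.094, -0.352, -0.043]
force: [0.5, 0.1, -0.7]
grip_width: 0.0079
grip_force: 25.0
```

```bash
python3 look.py top t2; python3 mv.py '[[517,-294.5,180,8.2,0],[517,-294.5,90,8.2,0]]'
python3 - <<'E'
from h import *
f=np.load("t2.npz");p,P=f['p'],f['P'];H,S,V=hsv(p)
m=(V<110)&(S<90);m[:170]=0;m[270:]=0;m[:,:200]=0;m[:,500:]=0
cv2.imwrite("pics/t2c.png",cv2.resize(p[150:350,220:480],None,fx=3,fy=3))
E
```

```text
t 9.4 at [729.9 -48.7 187.8] yaw/tilt [  -2.4  -19.5 -177.3] q [-0.15  0.53  1.27  0.1   1.    1.42] F [4.4 1.3 1.3] w 7.7 gf 25.0
[517, -294.5, 180, 8.2, 0] -> [-193.3, 251.3, -72.2, -0.015, -0.344, -0.175]
[517, -294.5, 90, 8.2, 0] -> [-223.4, 255.3, 12.5, -0.015, -0.344, -0.175]
```

View pics/t2c.png

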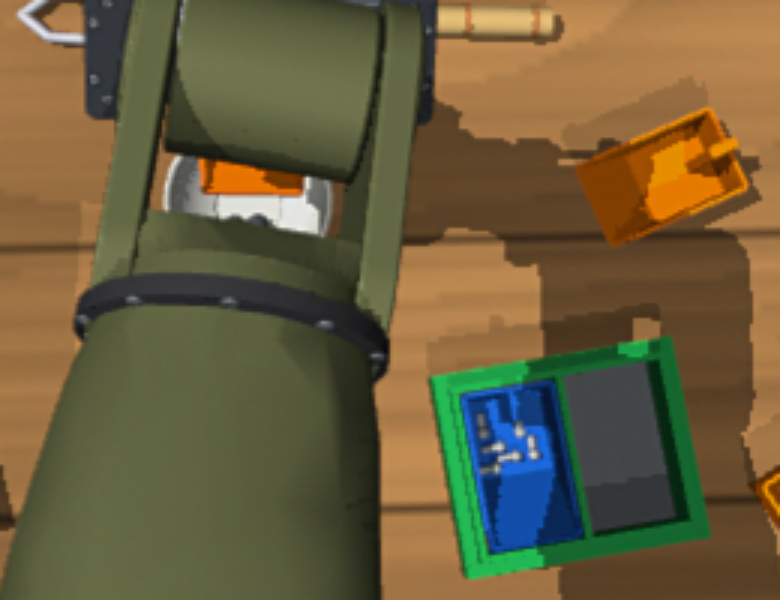

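The arm hides the dish. The pocket is empty at (625,450) in the crop. I'll bring the bin back over it.

Call:
arm_command --plan '[[[-15, 20, -15, -0.005, -0.1, -0.02, 1], [-45, 60, -30, -0.01, -0.2, -0.05, 1], [-75, 100, -45, -0.015, -0.3, -0.08, 1], [-110, 140, -55, -0.015, -0.344, -0.11, 1], [-140, 180, -65, -0.015, -0.344, -0.14, 1], [-165, 215, -70, -0.015, -0.344, -0.17, 1], [-185, 240, -72, -0.015, -0.344, -0.175, 1], [-193, 251, -72, -0.015, -0.344, -0.175, 1], [-193, 251, -72, -0.015, -0.344, -0.175, 1], [-193, 251, -72, -0.015, -0.344, -0.175, 1], [-193, 251, -72, -0.015, -0.344, -0.175, 1]]]'

```text
time_s: 10.5
ee_pos: [0.5205, -0.2927, 0.1727]
eef_rot: [-3.139, -0.018, 0.15]
force: [-0.4, 0.4, -0.6]
grip_width: 0.008
grip_force: 25.0
```

```bash
python3 look.py scene s3; python3 look.py wrist w3; python3 look.py top t3; python3 mv.py '[[517.3,-295,180,8.1,0],[517.3,-295,80,8.1,0],[517.3,-295,41,8.1,0]]'
python3 - <<'E'
from h import *
for n in("s3","t3"):
    f=np.load(n+".npz");p,P=f['p'],f['P'];H,S,V=hsv(p);m=(H>5)&(H<20)&(S>180)&(P[...,2]>.1)&(P[...,2]<.25)
    q=P[m];print(n,m.sum(),rect(q) if m.sum()>10 else 0,np.percentile(q[:,2],[2,98]).round(4))
    if n=="s3":
        vv,uu=np.where(m);print(uu.min(),uu.max(),vv.min(),vv.max())
    m=(V<90)&(S<80)
    if n=="t3": cv2.imwrite("pics/t3c.png",cv2.resize(p[160:360,220:520],None,fx=2.6,fy=2.6))
a=cv2.imread("pics/s3.png")[120:320,220:420];b=cv2.imread("pics/w3.png")[140:420,140:460]
cv2.imwrite("pics/c3.png",np.hstack([cv2.resize(a,(400,400)),cv2.resize(b,(400,350),).repeat(1,0) if 0 else cv2.resize(b,(400,400))]))
E
```

```text
t 10.65 at [ 520.2 -292.8  172.7] yaw/tilt [   8.6   -1.  -179.8] q [-0.58  0.42  1.43  0.01  1.28  0.84] F [-0.1 -0.1 -1.2] w 7.6 gf 25.0
[517.3, -295, 180, 8.1, 0] -> [-3.1, 1.7, -7.4, -0.003, -0.018, 0.009]
[517.3, -295, 80, 8.1, 0] -> [-4.9, 2.0, 92.6, -0.003, -0.018, 0.009]
[517.3, -295, 41, 8.1, 0] -> [-5.6, 2.1, 131.6, -0.003, -0.018, 0.009]
s3 926 (array([ 481. , -297.2]), array([112.1,  70.6]), 9.3) [0.1376 0.1738]
293 341 146 178
t3 16 (array([ 463.1, -270.3]), array([11.3,  2.1]), 5.2) [0.1463 0.1741]
```

View pics/c3.png

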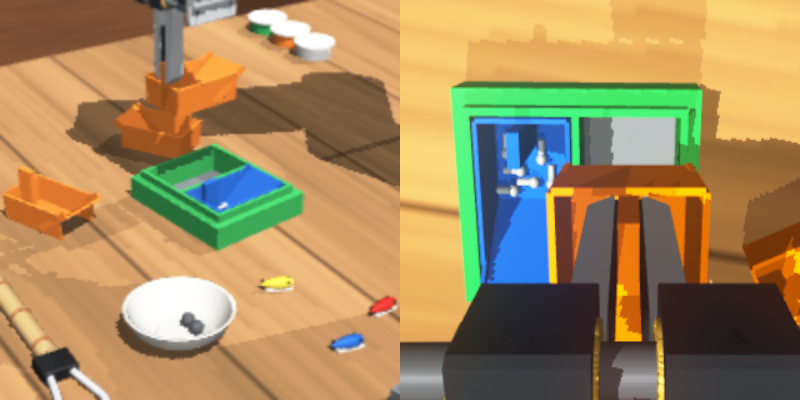

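The bin is level and clear, and the sinkers are still in the dish. I'll descend to just above the rim.

Call:
arm_command --plan '[[[-3, 2, -5, -0.003, -0.018, 0.009, 1], [-4, 2, 25, -0.003, -0.018, 0.009, 1], [-5, 2, 55, -0.003, -0.018, 0.009, 1], [-5, 2, 75, -0.003, -0.018, 0.009, 1], [-5, 2, 88, -0.003, -0.018, 0.009, 1], [-5, 2, 88, -0.003, -0.018, 0.009, 1], [-5, 2, 88, -0.003, -0.018, 0.009, 1]]]'

```text
time_s: 11.35
ee_pos: [0.5169, -0.2961, 0.0855]
eef_rot: [3.141, -0.001, 0.14]
force: [0.1, -0.6, -0.9]
grip_width: 0.008
grip_force: 25.0
```

```bash
python3 look.py scene s4; python3 mv.py '[[517.3,-295,85,8.1,0],[517.3,-295,41,8.1,0]]'
python3 - <<'E'
from h import *
f=np.load("s4.npz");p,P=f['p'],f['P'];H,S,V=hsv(p);X,Y,Z=P[...,0],P[...,1],P[...,2]
m=(H>5)&(H<20)&(S>180)&(Z>.045)&(Z<.12)&(X>.4)&(X<.56)&(Y>-.36)&(Y<-.24);q=P[m]
print(m.sum(),rect(q),np.percentile(q[:,2],[2,98]))
E
```

```text
t 11.4 at [ 517.  -296.2   85.8] yaw/tilt [ 8.000e+00 -1.000e-01  1.799e+02] q [-0.58  0.52  1.51  0.    1.11  0.85] F [ 0.4  0.6 -0.8] w 8.0 gf 25.0
[517.3, -295, 85, 8.1, 0] -> [0.5, -1.1, 0.8, 0.001, -0.001, -0.001]
[517.3, -295, 41, 8.1, 0] -> [0.4, -1.2, 44.8, 0.001, -0.001, -0.001]
897 (array([ 476.5, -300.8]), array([115.5,  71.7]), 9.4) [0.05024464 0.08796058]
```

Call:
arm_command --plan '[[[0.5, -1, 5, 0, 0, 0, 1], [0.5, -1, 11, 0, 0, 0, 1], [0.5, -1, 17, 0, 0, 0, 1], [0.5, -1, 23, 0, 0, 0, 1], [0.5, -1, 29, 0, 0, 0, 1], [0.5, -1, 35, 0, 0, 0, 1], [0.5, -1, 40, 0, 0, 0, 1], [0.5, -1, 44, 0, 0, 0, 1], [0.5, -1, 45, 0, 0, 0, 1]]]'

```text
time_s: 12.3
ee_pos: [0.5167, -0.2946, 0.0391]
eef_rot: [-3.141, 0.0, 0.14]
force: [-1.3, 1.1, 3.1]
grip_width: 0.0083
grip_force: 25.0
```

Call:
arm_command --plan '[[[0, 0, 0, 0, 0, 0, 0.36], [0, 0, 0, 0, 0, 0, 0.36], [0, 0, 0, 0, 0, 0, 0.36], [0, 0, 0, 0, 0, 0, 0.36], [0, 0, -20, 0, 0, 0, 0.36], [0, 0, -60, 0, 0, 0, 0.36], [0, 0, -100, 0, 0, 0, 0.36], [0, 0, -140, 0, 0, 0, 0.36], [-60, 0, -160, 0, 0, 0, 0.36], [-110, 0, -160, 0, 0, 0, 0.36], [-110, 0, -160, 0, 0, 0, 0.36]]]'

```text
time_s: 13.4
ee_pos: [0.405, -0.3106, 0.2005]
eef_rot: [3.141, -0.001, 0.139]
force: [0.9, 0.2, 0.0]
grip_width: 0.0301
grip_force: 0.0
```

```bash
cat > m1.py <<'E'
from h import *
for n in("top","scene"):
    p,P=cloud(n);H,S,V=hsv(p);X,Y,Z=P[...,0],P[...,1],P[...,2];np.savez(n+"1.npz",p=p,P=P)
    w=(X>.3)&(X<.9)&(abs(Y)<.45)
    O=(H>5)&(H<20)&(S>180);t=(X>.38)&(X<.56)&(Y>-.38)&(Y<-.24)
    for k,m in(("rim z",O&t&(Z>.034)&(Z<.05)),("fin",O&t&(Z>.053)),
      ("red",((H<5)|(H>174))&(S>170)&(V>100)&(Z>.004)),("yel",(H>22)&(H<33)&(S>170)&(Z>.006)),("blue",(H>100)&(H<125)&(S>150)&(Z>.006)&(Y>-.15)),("handle",(Z>.062)&(Z<.1)&(V<70)&(Y>.15))):
        m=m&w;c,l,st,ce=cv2.connectedComponentsWithStats(m.astype(np.uint8))
        for j in range(1,c):
            if st[j,4]>=25:
                q=P[l==j];print(n,k,st[j,4],ce[j].round(0),"rect",*rect(q),"mean",(q.mean(0)*1e3).round(1))
E
python3 m1.py; python3 mv.py '[]'
```

```text
top rim z 494 [431. 305.] rect [ 473.3 -302.7] [110.1  68.1] 7.9 mean [ 461.5 -306.5   40.6]
top fin 55 [427. 279.] rect [ 514.5 -296.4] [20.7  8.2] 7.8 mean [ 514.3 -295.5   63.8]
top red 340 [174. 191.] rect [719.9 232.7] [43.  60.2] 87.8 mean [718.5 231.7  22.3]
top red 66 [268. 319.] rect [439.5  33.5] [10.8 33.5] 89.3 mean [439.   33.9  14.1]
top yel 80 [314. 284.] rect [512.8 -64.6] [13.4 33.5] 62.4 mean [512.  -64.   13.8]
top blue 71 [253. 284.] rect [514.3  66.5] [10.5 30.1] 87.0 mean [513.4  66.2  13.6]
top handle 265 [152. 304.] rect [479.1 258.1] [14.3 68.4] 13.8 mean [478.9 256.1  77.7]
scene rim z 101 [328. 198.] rect [ 448.9 -302.3] [55.9 68.3] 9.4 mean [ 437.6 -315.3   37.8]
scene rim z 78 [304. 208.] rect [ 518.5 -294.9] [25.7 63.8] 7.3 mean [ 521.1 -295.6   40. ]
scene fin 42 [306. 201.] rect [ 516.6 -292.2] [14.1 24.8] 88.6 mean [ 517.4 -291.9   58.5]
scene red 54 [411. 272.] rect [445.3  37.1] [12.  32.5] 78.8 mean [444.2  38.2  10.2]
scene red 614 [359. 377.] rect [723.7 238.6] [45.4 61.5] 84.6 mean [728.1 245.6  17.4]
scene blue 57 [394. 290.] rect [519.   70.3] [11.8 31.8] 71.1 mean [518.2  71.5  10.1]
scene handle 343 [476. 310.] rect [482.8 261.9] [15.6 69.8] 13.9 mean [484.  264.3  72.9]
t 13.5 at [ 407.  -310.7  200.3] yaw/tilt [  7.9  -0.  180. ] q [-0.72  0.22  1.64  0.    1.29  0.71] F [0.6 0.4 0.2] w 30.5 gf 0.0
```

The bin is home: its fin is back at the same height, 63.8 mm. I'll go over the lures and look with the wrist camera.

```bash
python3 mv.py '[[420,0,230,0,0]]'
```

```text
t 13.5 at [ 407.  -310.7  200.3] yaw/tilt [  7.9  -0.  180. ] q [-0.72  0.22  1.64  0.    1.29  0.71] F [0.6 0.4 0.2] w 30.5 gf 0.0
[420, 0, 230, 0, 0] -> [55.7, -305.9, -29.9, 0.001, -0.001, 0.138]
```

Call:
arm_command --plan '[[[9, -50, -20, 0, 0, 0.05, 0.36], [18, -100, -30, 0, 0, 0.138, 0.36], [27, -150, -30, 0, 0, 0.138, 0.36], [36, -200, -30, 0, 0, 0.138, 0.36], [45, -250, -30, 0, 0, 0.138, 0.36], [56, -306, -30, 0, 0, 0.138, 0.36], [56, -306, -30, 0, 0, 0.138, 0.36], [56, -306, -30, 0, 0, 0.138, 0.36], [56, -306, -30, 0, 0, 0.138, 0.36], [56, -306, -30, 0, 0, 0.138, 0.36]]]'

```text
time_s: 14.5
ee_pos: [0.4209, -0.0, 0.2294]
eef_rot: [-3.141, 0.0, 0.001]
force: [0.1, -0.5, 0.2]
grip_width: 0.0299
grip_force: 0.0
```

```bash
cat > lures.py <<'E'
from h import *
import sys
out=sys.argv[1]
p,P=cloud("wrist");cv2.imwrite(f"pics/{out}.png",p);H,S,V=hsv(p);v,u=np.mgrid[:480,:640]
G=plane("wrist",np.c_[u.ravel(),v.ravel()],.012).reshape(480,640,3)
for k,m in(("red",((H<4)|(H>174))&(S>170)&(V>100)),("yel",(H>21)&(H<34)&(S>190)&(V>150)),("blue",(H>100)&(H<125)&(S>150)&(V>90)),("white",(S<40)&(V>190))):
    c,l,st,ce=cv2.connectedComponentsWithStats(m.astype(np.uint8))
    for j in range(1,c):
        if 150<st[j,4]<6000:
            q=G[l==j][:,:2]*1e3
            if np.nanmedian(P[l==j][:,2])>.03: continue
            cc,s,a=cv2.minAreaRect(q.astype(np.float32))
            e,V_=np.linalg.eigh(np.cov(q.T));ax=V_[:,1];pa=np.degrees(np.arctan2(ax[1],ax[0]))
            print(k,st[j,4],ce[j].round(),"c",np.round(cc,1),np.round(s,1),round(a,1),"pca",(pa+90)%180-90,"z",(np.nanpercentile(P[l==j][:,2],[50,95])*1e3).round(1))
E
python3 lures.py l1; python3 mv.py '[]'
```

```text
yel 411 [384. 121.] c [514.5 -62.1] [14.4 36.6] 64.6 pca -23.228438311215 z [12.8 15.5]
yel 1488 [619. 148.] c [ 479.2 -304.8] [98.7 34.7] 8.1 pca 5.920972698187796 z [ 7.6 41. ]
blue 278 [252. 119.] c [515.4  69.6] [10.1 32.2] 82.4 pca -12.9321788018446 z [13.5 15.7]
white 1239 [370.   8.] c [611.3 -44.2] [82.8 15.5] 89.9 pca -89.73672059556739 z [28.8 39. ]
t 14.55 at [ 4.208e+02 -2.000e-01  2.295e+02] yaw/tilt [   0.    0. -180.] q [-0.09 -0.01  1.82  0.    1.33  1.48] F [-0.8 -0.1  0.1] w 30.3 gf 0.0
```

View pics/l1.png

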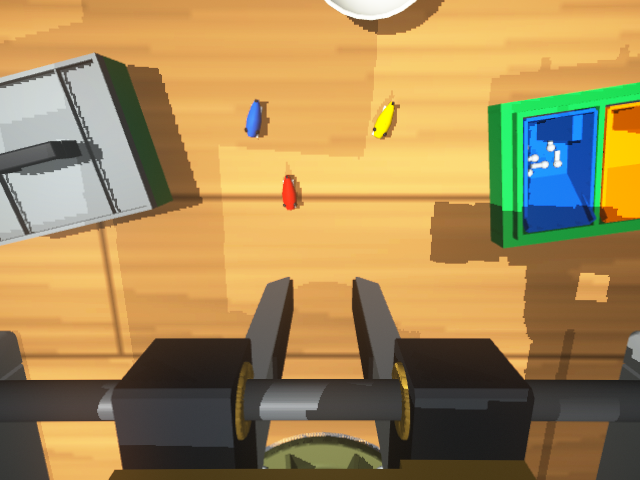

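The wrist view shows three lures: blue (254,118), yellow (384,121) and red (289,193). There is no white one. I'll pick yellow first.

```bash
python3 mv.py '[[514.5,-62.3,60,-23.5,0],[514.5,-62.3,3,-23.5,0]]'
python3 - <<'E'
from h import *
p=cv2.imread("pics/l1.png");H,S,V=hsv(p);m=((H<8)|(H>172))&(S>150)&(V>80);m[:150]=0;m[230:]=0
v,u=np.where(m);q=plane("wrist",np.c_[u,v],.012)[:,:2]*1e3
e,A=np.linalg.eigh(np.cov(q.T));print(len(u),rect(q),np.degrees(np.arctan2(A[1,1],A[0,1])))
E
```

```text
t 14.55 at [ 4.208e+02 -2.000e-01  2.295e+02] yaw/tilt [   0.    0. -180.] q [-0.09 -0.01  1.82  0.    1.33  1.48] F [-0.8 -0.1  0.1] w 30.3 gf 0.0
[514.5, -62.3, 60, -23.5, 0] -> [93.7, 62.2, 169.4, -0.0, 0.0, 0.411]
[514.5, -62.3, 3, -23.5, 0] -> [93.7, 62.3, 226.4, -0.0, 0.0, 0.411]
336 (array([441954.9,  35066.9]), array([13675.5, 35747. ]), 88.9) -176.524315486936
```

Call:
arm_command --plan '[[[25, 17, 40, 0, 0, 0.1, 0.36], [50, 33, 80, 0, 0, 0.2, 0.36], [75, 50, 120, 0, 0, 0.3, 0.36], [94, 62, 150, 0, 0, 0.411, 0.36], [94, 62, 180, 0, 0, 0.411, 0.36], [94, 62, 205, 0, 0, 0.411, 0.36], [94, 62, 220, 0, 0, 0.411, 0.36], [94, 62, 226, 0, 0, 0.411, 0.36], [94, 62, 226, 0, 0, 0.411, 0.36], [94, 62, 226, 0, 0, 0.411, 0.36]]]' --squeeze 15

```text
time_s: 15.55
ee_pos: [0.5152, -0.0615, 0.0044]
eef_rot: [-3.141, -0.001, -0.409]
force: [0.4, 0.4, 0.8]
grip_width: 0.0298
grip_force: 0.0
```

Call:
arm_command --plan '[[[0, 0, 0, 0, 0, 0, 1], [0, 0, 0, 0, 0, 0, 1], [0, 0, 0, 0, 0, 0, 1], [0, 0, 0, 0, 0, 0, 1], [0, 0, 0, 0, 0, 0, 1], [0, 0, -30, 0, 0, 0, 1], [0, 0, -75, 0, 0, 0, 1], [0, 0, -120, 0, 0, 0, 1], [0, 0, -120, 0, 0, 0, 1]]]' --squeeze 15

```text
time_s: 16.45
ee_pos: [0.5172, -0.0615, 0.1293]
eef_rot: [-3.139, -0.009, -0.409]
force: [-0.0, 0.5, -0.1]
grip_width: 0.0138
grip_force: 15.0
```

```bash
cat >> mv.py <<'E'
def bin_(x,y,z,dyaw=0):
    a=np.radians(8.1);return [475.8+x*np.cos(a)-y*np.sin(a),-300.6+x*np.sin(a)+y*np.cos(a),4+z,8.1+dyaw,0]
E
python3 -c "
from mv import *
rel(bin_(3,-7,95),bin_(3,-7,24))"
```

```text
t 16.45 at [517.2 -61.5 129.3] yaw/tilt [ -23.4   -0.5 -179.9] q [-0.19  0.31  1.7   0.    1.13  1.79] F [-0.   0.5 -0.1] w 13.8 gf 15.0
[np.float64(479.7563795967128), np.float64(-307.10746190820316), 99, 8.1, 0] -> [63.0, 240.3, 30.3, 0.0, -0.009, -0.55]
[np.float64(479.7563795967128), np.float64(-307.10746190820316), 28, 8.1, 0] -> [62.4, 240.5, 101.3, 0.0, -0.009, -0.55]
```

Call:
arm_command --plan '[[[12, 45, 0, 0, 0, -0.1, 1], [24, 90, 0, 0, 0, -0.2, 1], [36, 135, 0, 0, 0, -0.3, 1], [48, 180, 0, 0, 0, -0.4, 1], [58, 220, 0, 0, 0, -0.5, 1], [64, 240, 5, 0, 0, -0.55, 1], [64, 240, 20, 0, 0, -0.55, 1], [64, 240, 30, 0, 0, -0.55, 1], [64, 240, 30, 0, 0, -0.55, 1], [64, 240, 30, 0, 0, -0.55, 1]]]'

```text
time_s: 17.45
ee_pos: [0.4782, -0.3063, 0.0935]
eef_rot: [-3.141, 0.0, 0.142]
force: [-0.6, 0.4, -0.1]
grip_width: 0.0136
grip_force: 15.0
```

```bash
python3 -c "
from mv import *
rel(bin_(3,-7,95),bin_(3,-7,24))"
```

```text
t 17.45 at [ 478.2 -306.3   93.5] yaw/tilt [   8.1    0.  -180. ] q [-0.63  0.45  1.59  0.    1.1   0.79] F [-0.6  0.4 -0.1] w 13.6 gf 15.0
[np.float64(479.7563795967128), np.float64(-307.10746190820316), 99, 8.1, 0] -> [1.4, 1.0, -5.5, -0.0, 0.0, 0.0]
[np.float64(479.7563795967128), np.float64(-307.10746190820316), 28, 8.1, 0] -> [1.4, 1.0, 65.5, -0.0, 0.0, 0.0]
```

Call:
arm_command --plan '[[[1, 1, 25, 0, 0, 0, 1], [1, 1, 45, 0, 0, 0, 1], [1, 1, 60, 0, 0, 0, 1], [1, 1, 65, 0, 0, 0, 1], [1, 1, 65, 0, 0, 0, 1], [1, 1, 65, 0, 0, 0, 0.57], [1, 1, 65, 0, 0, 0, 0.57], [1, 1, 65, 0, 0, 0, 0.57], [1, 1, 35, 0, 0, 0, 0.57], [1, 1, 0, 0, 0, 0, 0.57], [1, 1, -35, 0, 0, 0, 0.57], [1, 1, -60, 0, 0, 0, 0.57]]]'

```text
time_s: 18.65
ee_pos: [0.4795, -0.3079, 0.1564]
eef_rot: [3.14, -0.002, 0.141]
force: [-0.5, 0.4, -0.4]
grip_width: 0.0202
grip_force: 0.0
```

```bash
python3 mv.py '[[515.4,69,150,-11,0]]'
```

```text
t 18.65 at [ 479.5 -307.9  156.4] yaw/tilt [ 8.100e+00 -1.000e-01  1.799e+02] q [-0.64  0.39  1.52  0.    1.23  0.79] F [-0.5  0.4 -0.4] w 20.2 gf 0.0
[515.4, 69, 150, -11, 0] -> [88.6, -368.1, 5.9, 0.001, -0.002, 0.333]
```

Call:
arm_command --plan '[[[2, -50, 0, 0, 0, 0.05, 0.57], [4, -100, 0, 0, 0, 0.1, 0.36], [6, -150, 0, 0, 0, 0.141, 0.36], [8, -200, 0, 0, 0, 0.141, 0.36], [10, -250, 0, 0, 0, 0.141, 0.36], [12, -300, 0, 0, 0, 0.141, 0.36], [13, -350, 0, 0, 0, 0.141, 0.36], [13, -375, 0, 0, 0, 0.141, 0.36], [13, -375, 0, 0, 0, 0.141, 0.36], [13, -375, 0, 0, 0, 0.141, 0.36], [13, -375, 0, 0, 0, 0.141, 0.36]]]'

```text
time_s: 19.75
ee_pos: [0.4395, 0.0646, 0.1538]
eef_rot: [-3.141, -0.0, -0.001]
force: [0.4, -0.2, -0.1]
grip_width: 0.0299
grip_force: 0.0
```

```bash
python3 lures.py l2; python3 mv.py '[[515.4,69,60,-11,0],[515.4,69,3,-11,0]]'
```

```text
blue 468 [316. 139.] c [515.7  69.2] [11.7 34.2] 75.4 pca -11.177115162730388 z [13.4 15.4]
t 19.8 at [439.5  64.5 153.7] yaw/tilt [-1.0e-01 -0.0e+00 -1.8e+02] q [0.06 0.12 1.87 0.   1.15 1.64] F [1.  0.1 0.1] w 29.9 gf 0.0
[515.4, 69, 60, -11, 0] -> [75.9, -4.6, 93.7, -0.0, -0.0, 0.191]
[515.4, 69, 3, -11, 0] -> [75.9, -4.5, 150.7, -0.0, -0.0, 0.191]
```

Call:
arm_command --plan '[[[30, -2, 20, 0, 0, 0.1, 0.36], [60, -4, 50, 0, 0, 0.191, 0.36], [76, -5, 85, 0, 0, 0.191, 0.36], [76, -5, 120, 0, 0, 0.191, 0.36], [76, -5, 143, 0, 0, 0.191, 0.36], [76, -5, 150, 0, 0, 0.191, 0.36], [76, -5, 150, 0, 0, 0.191, 0.36], [76, -5, 150, 0, 0, 0.191, 0.36]]]'

```text
time_s: 20.6
ee_pos: [0.516, 0.0702, 0.0049]
eef_rot: [-3.141, -0.002, -0.191]
force: [-0.6, 0.2, 0.2]
grip_width: 0.0304
grip_force: 0.0
```

Call:
arm_command --plan '[[[0, 0, 0, 0, 0, 0, 1], [0, 0, 0, 0, 0, 0, 1], [0, 0, 0, 0, 0, 0, 1], [0, 0, 0, 0, 0, 0, 1], [0, 0, 0, 0, 0, 0, 1], [0, 0, -30, 0, 0, 0, 1], [0, 0, -70, 0, 0, 0, 1], [0, 0, -110, 0, 0, 0, 1], [0, 0, -120, 0, 0, 0, 1], [0, 0, -120, 0, 0, 0, 1]]]' --squeeze 15

```text
time_s: 21.6
ee_pos: [0.5159, 0.0706, 0.1251]
eef_rot: [-3.141, -0.003, -0.191]
force: [-0.8, 0.4, -0.1]
grip_width: 0.0141
grip_force: 15.0
```

```bash
python3 -c "
from mv import *
rel(bin_(3,8,120),bin_(3,8,28))"
```

```text
t 21.6 at [515.9  70.6 125.1] yaw/tilt [ -10.9   -0.2 -179.9] q [0.07 0.32 1.7  0.   1.12 1.83] F [-0.8  0.4 -0.1] w 14.1 gf 15.0
[np.float64(477.64286111764903), np.float64(-292.25710704245483), 124, 8.1, 0] -> [31.2, 363.5, 0.8, -0.001, -0.003, -0.332]
[np.float64(477.64286111764903), np.float64(-292.25710704245483), 32, 8.1, 0] -> [30.9, 363.6, 92.8, -0.001, -0.003, -0.332]
```

Call:
arm_command --plan '[[[4, 48, 0, 0, 0, -0.05, 1], [8, 96, 0, 0, 0, -0.1, 1], [12, 144, 0, 0, 0, -0.15, 1], [16, 192, 0, 0, 0, -0.2, 1], [20, 240, 0, 0, 0, -0.25, 1], [24, 288, 0, 0, 0, -0.3, 1], [28, 330, 0, 0, 0, -0.332, 1], [31, 355, 0, 0, 0, -0.332, 1], [31, 363, 0, 0, 0, -0.332, 1], [31, 363, 0, 0, 0, -0.332, 1], [31, 363, 0, 0, 0, -0.332, 1]]]'

```text
time_s: 22.7
ee_pos: [0.4767, -0.2906, 0.1226]
eef_rot: [-3.14, 0.001, 0.142]
force: [1.0, 0.5, -0.1]
grip_width: 0.0138
grip_force: 15.0
```

```bash
python3 -c "
from mv import *
rel(bin_(3,8,120),bin_(3,8,28))"; python3 look.py wrist w5
python3 - <<'E'
import cv2
p=cv2.imread('pics/w5.png');cv2.imwrite('pics/w5c.png',p[100:420,120:520])
E
```

```text
t 22.7 at [ 476.7 -290.6  122.6] yaw/tilt [ 8.100e+00  1.000e-01 -1.799e+02] q [-0.61  0.4   1.59  0.    1.16  0.82] F [ 1.   0.5 -0.1] w 13.8 gf 15.0
[np.float64(477.64286111764903), np.float64(-292.25710704245483), 124, 8.1, 0] -> [0.7, 1.7, -1.4, -0.001, 0.001, 0.0]
[np.float64(477.64286111764903), np.float64(-292.25710704245483), 32, 8.1, 0] -> [0.8, 1.9, 90.6, -0.001, 0.001, 0.0]
```

View pics/w5c.png

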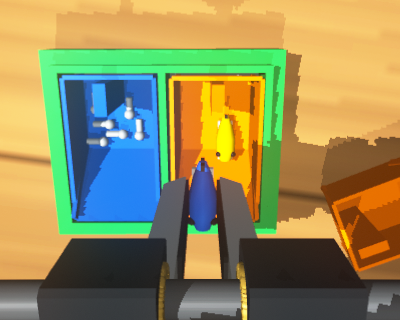

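Yellow lies in the orange bin at crop (226,140), and blue is held. I'll drop blue beside it.

Call:
arm_command --plan '[[[1, 2, 40, 0, 0, 0, 1], [1, 2, 70, 0, 0, 0, 1], [1, 2, 85, 0, 0, 0, 1], [1, 2, 90, 0, 0, 0, 1], [1, 2, 90, 0, 0, 0, 1], [1, 2, 90, 0, 0, 0, 0.57], [1, 2, 90, 0, 0, 0, 0.57], [1, 2, 90, 0, 0, 0, 0.57], [1, 2, 60, 0, 0, 0, 0.57], [1, 2, 20, 0, 0, 0, 0.57], [1, 2, -20, 0, 0, 0, 0.57], [1, 2, -30, 0, 0, 0, 0.57]]]'

```text
time_s: 23.95
ee_pos: [0.4794, -0.2946, 0.1584]
eef_rot: [3.137, -0.005, 0.141]
force: [-0.2, -0.8, 0.0]
grip_width: 0.0202
grip_force: 0.0
```

```bash
python3 mv.py '[[366,30,150,3,0]]'
```

```text
t 23.95 at [ 479.4 -294.6  158.4] yaw/tilt [  8.1  -0.3 179.7] q [-0.62  0.37  1.55  0.    1.22  0.81] F [-0.2 -0.8  0. ] w 20.2 gf 0.0
[366, 30, 150, 3, 0] -> [-66.6, -337.4, 6.6, 0.004, -0.005, 0.089]
```

Call:
arm_command --plan '[[[-9, -48, 0, 0, 0, 0.02, 0.36], [-18, -96, 0, 0, 0, 0.04, 0.36], [-27, -144, 0, 0, 0, 0.06, 0.36], [-36, -192, 0, 0, 0, 0.08, 0.36], [-45, -240, 0, 0, 0, 0.089, 0.36], [-54, -288, 0, 0, 0, 0.089, 0.36], [-64, -325, 3, 0, 0, 0.089, 0.36], [-66, -337, 6, 0, 0, 0.089, 0.36], [-66, -337, 6, 0, 0, 0.089, 0.36], [-66, -337, 6, 0, 0, 0.089, 0.36]]]'

```text
time_s: 24.95
ee_pos: [0.3655, 0.0304, 0.1477]
eef_rot: [-3.141, -0.0, 0.053]
force: [0.7, -0.6, 0.0]
grip_width: 0.0301
grip_force: 0.0
```

```bash
sed -i 's/(H<4)|(H>174))&(S>170)&(V>100)/(H<8)|(H>172))\&(S>150)\&(V>80)/' lures.py; python3 lures.py l3; python3 mv.py '[[442,35,60,3,0],[442,35,3,3,0]]'
```

```text
red 615 [320. 140.] c [441.1  35.2] [34.8 13.7] 2.9 pca 4.294493613045518 z [12.9 15.2]
t 25.0 at [365.7  30.1 147.7] yaw/tilt [   3.   -0. -180.] q [-0.02 -0.05  2.06  0.    1.13  1.5 ] F [ 0.9 -0.5 -0.4] w 30.0 gf 0.0
[442, 35, 60, 3, 0] -> [76.5, -0.9, 87.7, -0.0, -0.0, -0.001]
[442, 35, 3, 3, 0] -> [76.5, -0.9, 144.7, -0.0, -0.0, -0.001]
```

Call:
arm_command --plan '[[[35, -1, 20, 0, 0, 0, 0.36], [60, -1, 50, 0, 0, 0, 0.36], [75, -1, 85, 0, 0, 0, 0.36], [76, -1, 120, 0, 0, 0, 0.36], [76, -1, 138, 0, 0, 0, 0.36], [76, -1, 145, 0, 0, 0, 0.36], [76, -1, 145, 0, 0, 0, 0.36]]]'

```text
time_s: 25.7
ee_pos: [0.4412, 0.035, 0.0022]
eef_rot: [-3.141, 0.001, 0.051]
force: [0.2, 0.6, -0.0]
grip_width: 0.0298
grip_force: 0.0
```

Call:
arm_command --plan '[[[0, 0, 0, 0, 0, 0, 1], [0, 0, 0, 0, 0, 0, 1], [0, 0, 0, 0, 0, 0, 1], [0, 0, 0, 0, 0, 0, 1], [0, 0, 0, 0, 0, 0, 1], [0, 0, -30, 0, 0, 0, 1], [0, 0, -70, 0, 0, 0, 1], [0, 0, -110, 0, 0, 0, 1], [0, 0, -120, 0, 0, 0, 1], [0, 0, -120, 0, 0, 0, 1]]]'

```text
time_s: 26.7
ee_pos: [0.4419, 0.0357, 0.1241]
eef_rot: [-3.142, -0.003, 0.052]
force: [-1.0, -0.2, -0.7]
grip_width: 0.0139
grip_force: 15.0
```

```bash
python3 -c "
from mv import *
rel(bin_(-20,0,120),bin_(-20,0,33))"
```

```text
t 26.7 at [441.9  35.7 124.1] yaw/tilt [   3.    -0.2 -180. ] q [-0.    0.15  1.91  0.    1.08  1.52] F [-1.  -0.2 -0.7] w 13.9 gf 15.0
[np.float64(455.99952684566887), np.float64(-303.41802463875166), 124, 8.1, 0] -> [-3.6, 339.4, 0.0, 0.0, -0.003, -0.089]
[np.float64(455.99952684566887), np.float64(-303.41802463875166), 37, 8.1, 0] -> [-3.9, 339.4, 87.0, 0.0, -0.003, -0.089]
```

Call:
arm_command --plan '[[[0, 48, 0, 0, 0, -0.02, 1], [0, 96, 0, 0, 0, -0.04, 1], [0, 144, 0, 0, 0, -0.06, 1], [0, 192, 0, 0, 0, -0.08, 1], [0, 240, 0, 0, 0, -0.089, 1], [-2, 288, 0, 0, 0, -0.089, 1], [-4, 325, 0, 0, 0, -0.089, 1], [-4, 339, 0, 0, 0, -0.089, 1], [-4, 339, 0, 0, 0, -0.089, 1], [-4, 339, 0, 0, 0, -0.089, 1]]]'

```text
time_s: 27.7
ee_pos: [0.4547, -0.3018, 0.1215]
eef_rot: [-3.14, 0.001, 0.142]
force: [0.3, -0.3, 0.1]
grip_width: 0.014
grip_force: 15.0
```

```bash
python3 -c "
from mv import *
rel(bin_(-20,0,120),bin_(-20,0,33))"; python3 look.py wrist w6
python3 - <<'E'
import cv2
p=cv2.imread('pics/w6.png');cv2.imwrite('pics/w6c.png',p[100:420,120:520])
E
```

```text
t 27.7 at [ 454.7 -301.8  121.5] yaw/tilt [ 8.100e+00  1.000e-01 -1.799e+02] q [-0.65  0.37  1.63  0.    1.14  0.78] F [ 0.3 -0.3  0.1] w 14.0 gf 15.0
[np.float64(455.99952684566887), np.float64(-303.41802463875166), 124, 8.1, 0] -> [1.1, 1.8, -2.5, -0.002, 0.001, 0.0]
[np.float64(455.99952684566887), np.float64(-303.41802463875166), 37, 8.1, 0] -> [1.2, 1.9, 84.5, -0.002, 0.001, 0.0]
```

View pics/w6c.png

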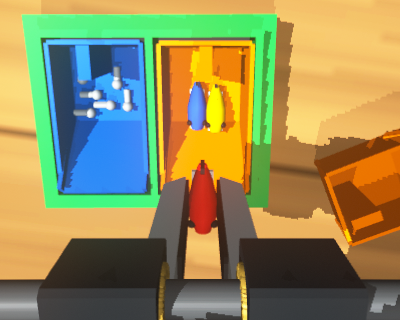

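Blue and yellow lie side by side in the bin at crop (198,107) and (216,108). Red goes onto the ramp.

Call:
arm_command --plan '[[[1, 2, 40, 0, 0, 0, 1], [1, 2, 65, 0, 0, 0, 1], [1, 2, 80, 0, 0, 0, 1], [1, 2, 84, 0, 0, 0, 1], [1, 2, 84, 0, 0, 0, 1], [1, 2, 84, 0, 0, 0, 0.57], [1, 2, 84, 0, 0, 0, 0.57], [1, 2, 84, 0, 0, 0, 0.57], [1, 2, 60, 0, 0, 0, 0.57], [1, 2, 20, 0, 0, 0, 0.57], [1, 2, -20, 0, 0, 0, 0.57], [1, 2, -50, 0, 0, 0, 0.57]]]'

```text
time_s: 28.95
ee_pos: [0.4564, -0.3052, 0.1755]
eef_rot: [3.14, -0.002, 0.141]
force: [-0.3, -0.8, -1.1]
grip_width: 0.0202
grip_force: 0.0
```

```bash
python3 mv.py '[[400,100,260,13.8,0]]'
```

```text
t 28.95 at [ 456.4 -305.2  175.5] yaw/tilt [ 8.100e+00 -1.000e-01  1.799e+02] q [-0.66  0.32  1.56  0.    1.25  0.77] F [-0.3 -0.8 -1.1] w 20.2 gf 0.0
[400, 100, 260, 13.8, 0] -> [1.3, -408.9, -85.2, 0.002, -0.002, -0.1]
```

Call:
arm_command --plan '[[[0, -48, -15, 0, 0, -0.02, 0.36], [0, -96, -30, 0, 0, -0.04, 0.36], [0, -144, -45, 0, 0, -0.06, 0.3], [0, -192, -55, 0, 0, -0.08, 0.2], [0, -240, -65, 0, 0, -0.1, 0.15], [0, -288, -75, 0, 0, -0.1, 0.15], [0, -336, -85, 0, 0, -0.1, 0.15], [0, -384, -85, 0, 0, -0.1, 0.15], [1, -409, -85, 0, 0, -0.1, 0.15], [1, -409, -85, 0, 0, -0.1, 0.15], [1, -409, -85, 0, 0, -0.1, 0.15]]]'

```text
time_s: 30.05
ee_pos: [0.3995, 0.1002, 0.2579]
eef_rot: [-3.141, -0.0, 0.242]
force: [0.2, -0.0, -0.1]
grip_width: 0.0399
grip_force: 0.0
```

```bash
cat > m2.py <<'E'
from h import *
for n in("top","scene","wrist"):
    p,P=cloud(n);H,S,V=hsv(p);X,Y,Z=P[...,0],P[...,1],P[...,2];np.savez(n+"2.npz",p=p,P=P);cv2.imwrite(f"pics/{n}2.png",p)
    w=(X>.3)&(X<.75)&(abs(Y)<.45)
    G=(H>50)&(H<85)&(S>120)
    for k,m in(("upper",(Z>.038)&(Z<.058)&(Y>.1)&(S<90)),("handle",(Z>.062)&(Z<.1)&(V<80)&(Y>.15)),("ledge",G&(Z>.024)&(Z<.035)&(Y<-.1)),("rim",G&(Z>.036)&(Z<.045)&(Y<-.1))):
        q=P[m&w]
        if len(q)>30:print(n,k,len(q),"rect",*rect(q),"mean",(q.mean(0)*1e3).round(1))
E
python3 m2.py; python3 mv.py '[]'; python3 -c "
import cv2
t=cv2.imread('pics/top2.png')[240:360,350:480];cv2.imwrite('pics/top2c.png',cv2.resize(t,None,fx=4,fy=4))"
```

```text
top upper 5528 rect [478.9 258.8] [139.7 170.5] 13.7 mean [478.5 259.   45.7]
top handle 268 rect [479.  257.8] [14.2 68.9] 13.8 mean [479.  256.   77.7]
top ledge 1233 rect [ 468.5 -265.1] [142.8 173.9] 8.2 mean [ 467.3 -256.3   31.3]
top rim 756 rect [ 465.6 -261.7] [130.8 161.2] 7.8 mean [ 467.6 -261.1   41.2]
scene upper 4523 rect [481.6 260.3] [144.2 172. ] 13.5 mean [484.2 265.7  44.6]
scene handle 361 rect [481.7 261.2] [18.4 70. ] 15.5 mean [483.9 263.7  72.7]
scene ledge 542 rect [ 473.3 -260.5] [144.8 176.7] 8.0 mean [ 499.7 -219.5   29. ]
scene rim 238 rect [ 472.3 -262.1] [127.3 158.8] 8.6 mean [ 484.8 -234.8   38.5]
wrist upper 26844 rect [479.5 260.5] [139.8 170.8] 13.6 mean [483.5 262.2  45.4]
wrist handle 419 rect [479.7 259.5] [14.1 68.3] 13.8 mean [479.3 251.1  74.9]
wrist ledge 2784 rect [ 463.5 -219.1] [143.3  88.4] 8.5 mean [ 459.5 -190.6   30. ]
wrist rim 1304 rect [ 463.5 -219.4] [123.2  67.9] 8.3 mean [ 453.7 -198.5   39.6]
t 30.2 at [399.8  99.3 257.7] yaw/tilt [  13.7   -0.  -180. ] q [ 0.15 -0.06  1.8   0.    1.4   1.49] F [-0.1  0.4 -0.1] w 39.9 gf 0.0
```

View pics/top2c.png

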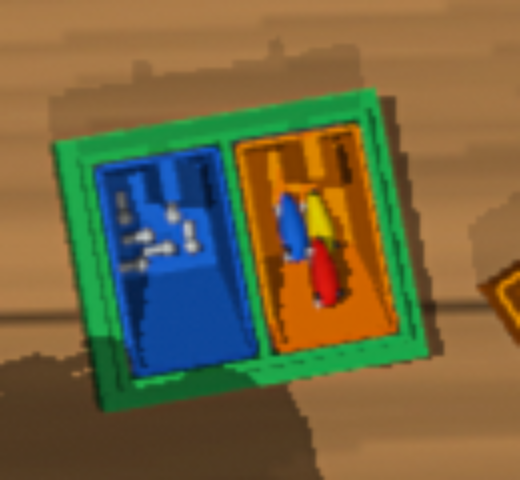

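All three lures are in the bin, with red resting on the ramp at (325,270). Now I'll grip the upper tiers' handle.

```bash
python3 mv.py '[[480.2,259.8,150,103.8,0]]'
```

```text
t 30.2 at [399.8  99.3 257.7] yaw/tilt [  13.7   -0.  -180. ] q [ 0.15 -0.06  1.8   0.    1.4   1.49] F [-0.1  0.4 -0.1] w 39.9 gf 0.0
[480.2, 259.8, 150, 103.8, 0] -> [116.3, -136.8, 107.7, -0.0, -0.0, -1.572]
```

Call:
arm_command --plan '[[[10, -12, 5, 0, 0, -0.14, 0.15], [20, -24, 15, 0, 0, -0.28, 0.15], [30, -36, 25, 0, 0, -0.42, 0.15], [45, -50, 35, 0, 0, -0.56, 0.15], [60, -70, 45, 0, 0, -0.7, 0.15], [75, -90, 60, 0, 0, -0.84, 0.15], [90, -110, 75, 0, 0, -0.98, 0.15], [105, -125, 90, 0, 0, -1.12, 0.15], [116, -137, 100, 0, 0, -1.27, 0.15], [116, -137, 108, 0, 0, -1.42, 0.15], [116, -137, 108, 0, 0, -1.57, 0.15], [116, -137, 108, 0, 0, -1.57, 0.15]]]'

```text
time_s: 31.4
ee_pos: [0.4799, 0.26, 0.1493]
eef_rot: [-3.141, -0.0, 1.812]
force: [0.4, -0.4, 0.8]
grip_width: 0.0403
grip_force: 0.0
```

```bash
cat > mh.py <<'E'
from h import *
for n in("top","scene","wrist"):
    p,P=cloud(n);H,S,V=hsv(p);X,Y,Z=P[...,0],P[...,1],P[...,2]
    for k,m in(("upper",(Z>.038)&(Z<.058)&(X>.3)&(X<.65)&(Y>.1)&(Y<.45)&(S<90)),("handle",(Z>.062)&(Z<.09)&(V<80)&(Y>.2)&(Y<.31)&(X>.44)&(X<.52))):
        q=P[m]
        if len(q)>30:print(n,k,len(q),*rect(q),"mean",(q.mean(0)*1e3).round(1))
E
python3 mh.py; python3 mv.py '[[480.2,259.8,150,103.8,0],[480.2,259.8,52,103.8,0]]'
```

```text
top upper 4248 [480.3 253.5] [139.7 159.5] 13.7 mean [481.9 240.3  45.5]
top handle 268 [479.1 257.4] [14.5 68. ] 13.8 mean [479.1 256.   77.7]
scene upper 4520 [480.7 260.5] [146.  171.7] 13.5 mean [484.2 265.9  44.6]
scene handle 363 [481.6 261. ] [17.6 70.5] 13.9 mean [483.9 263.6  72.8]
wrist upper 33071 [479.5 260.2] [139.3 169.7] 13.4 mean [476.1 274.7  45.4]
wrist handle 1916 [479.1 260.5] [13.4 69.8] 13.5 mean [478.6 263.1  77.9]
t 31.55 at [479.9 260.3 149.8] yaw/tilt [103.5  -0.  180. ] q [0.43 0.34 1.6  0.   1.2  0.19] F [ 0.4 -0.4 -0.4] w 40.1 gf 0.0
[480.2, 259.8, 150, 103.8, 0] -> [-0.6, 0.2, -0.2, 0.0, -0.0, -0.006]
[480.2, 259.8, 52, 103.8, 0] -> [-0.6, 0.2, 97.8, 0.0, -0.0, -0.006]
```

Still in place, so I'll descend and grip.

Call:
arm_command --plan '[[[0, 0, 30, 0, 0, 0, 0.15], [0, 0, 60, 0, 0, 0, 0.15], [0, 0, 85, 0, 0, 0, 0.15], [0, 0, 97, 0, 0, 0, 0.15], [0, 0, 97, 0, 0, 0, 0.15], [0, 0, 97, 0, 0, 0, 0.15], [0, 0, 97, 0, 0, 0, 1], [0, 0, 97, 0, 0, 0, 1], [0, 0, 97, 0, 0, 0, 1], [0, 0, 97, 0, 0, 0, 1], [0, 0, 97, 0, 0, 0, 1], [0, 0, 97, 0, 0, 0, 1]]]' --squeeze 50

```text
time_s: 32.75
ee_pos: [0.4797, 0.261, 0.0531]
eef_rot: [3.141, -0.0, 1.811]
force: [-2.3, -0.0, 5.6]
grip_width: 0.0136
grip_force: 50.0
```

Call:
arm_command --plan '[[[0, 0, -8, 0, 0, 0, 1], [0, 0, -20, 0, 0, 0, 1], [0, 0, -40, 0, 0, 0, 1], [0, 0, -65, 0, 0, 0, 1], [0, 0, -90, 0, 0, 0, 1], [0, 0, -110, 0, 0, 0, 1], [0, 0, -120, 0, 0, 0, 1], [0, 0, -120, 0, 0, 0, 1], [0, 0, -120, 0, 0, 0, 1]]]'

```text
time_s: 33.65
ee_pos: [0.4792, 0.2607, 0.1719]
eef_rot: [-3.14, -0.0, 1.811]
force: [-0.2, -0.5, -3.6]
grip_width: 0.0134
grip_force: 50.0
```

```bash
python3 mv.py '[[470.5,-262.8,172,98.2,0]]'
```

```text
t 33.65 at [479.2 260.7 171.9] yaw/tilt [ 103.8   -0.  -179.9] q [0.43 0.32 1.58 0.   1.25 0.19] F [-0.2 -0.5 -3.6] w 13.4 gf 50.0
[470.5, -262.8, 172, 98.2, 0] -> [-506.4, -133.1, -0.0, -0.001, -0.0, 0.097]
```

Call:
arm_command --plan '[[[-10, -3, 0, 0, 0, 0, 1], [-30, -8, 0, 0, 0, 0, 1], [-60, -16, 0, 0, 0, 0.01, 1], [-95, -25, 0, 0, 0, 0.02, 1], [-130, -34, 0, 0, 0, 0.03, 1], [-165, -43, 0, 0, 0, 0.04, 1], [-200, -53, 0, 0, 0, 0.05, 1], [-235, -62, 0, 0, 0, 0.06, 1], [-270, -71, 0, 0, 0, 0.07, 1], [-305, -80, 0, 0, 0, 0.08, 1], [-335, -88, 0, 0, 0, 0.09, 1], [-360, -95, 0, 0, 0, 0.097, 1]]]'

```text
time_s: 34.85
ee_pos: [0.472, -0.1134, 0.1717]
eef_rot: [-3.14, -0.001, 1.713]
force: [-0.4, 0.2, -2.7]
grip_width: 0.0138
grip_force: 50.0
```

```bash
python3 mv.py '[[470.5,-262.8,172,98.2,0]]'
```

```text
t 34.85 at [ 472.  -113.4  171.7] yaw/tilt [  98.1   -0.  -179.9] q [-0.31  0.19  1.74  0.    1.21 -0.45] F [-0.4  0.2 -2.7] w 13.8 gf 50.0
[470.5, -262.8, 172, 98.2, 0] -> [-147.7, -22.6, -0.4, -0.001, -0.001, -0.001]
```

Call:
arm_command --plan '[[[-25, -4, 0, 0, 0, 0, 1], [-55, -8, 0, 0, 0, 0, 1], [-85, -13, 0, 0, 0, 0, 1], [-110, -17, 0, 0, 0, 0, 1], [-132, -20, 0, 0, 0, 0, 1], [-144, -22, 0, 0, 0, 0, 1], [-148, -23, 0, 0, 0, 0, 1], [-148, -23, 0, 0, 0, 0, 1], [-148, -23, 0, 0, 0, 0, 1], [-148, -23, 0, 0, 0, 0, 1]]]'

```text
time_s: 35.85
ee_pos: [0.4714, -0.2604, 0.1726]
eef_rot: [-3.142, -0.0, 1.715]
force: [0.9, -0.7, -2.9]
grip_width: 0.0139
grip_force: 50.0
```

```bash
python3 mv.py '[[470.5,-262.8,100,98.2,0],[470.5,-262.8,82,98.2,0]]'
cat > mu.py <<'E'
from h import *
import sys
lo,hi=map(float,sys.argv[1:3])
for n in("top","scene","wrist"):
    p,P=cloud(n);H,S,V=hsv(p);X,Y,Z=P[...,0],P[...,1],P[...,2];cv2.imwrite(f"pics/{n}5.png",p)
    w=(X>.35)&(X<.6)&(Y>-.4)&(Y<-.12)
    G=(H>50)&(H<85)&(S>90)
    for k,m in(("upper",w&(Z>lo)&(Z<hi)&(S<90)),("greenU",w&G&(Z>.06)),("handle",w&(Z>hi)&(Z<hi+.035)&(V<80)),("tier",w&G&(Z>.024)&(Z<.045))):
        q=P[m]
        if len(q)>30:print(n,k,len(q),*rect(q),"mean",(q.mean(0)*1e3).round(1),"z",(np.percentile(q[:,2],[3,97])*1e3).round(1))
E
python3 mu.py .155 .178
```

```text
t 35.85 at [ 471.4 -260.4  172.6] yaw/tilt [  98.3   -0.  -180. ] q [-0.57  0.3   1.59  0.    1.24 -0.72] F [ 0.9 -0.7 -2.9] w 13.9 gf 50.0
[470.5, -262.8, 100, 98.2, 0] -> [-2.3, -1.3, 72.6, -0.0, -0.0, 0.001]
[470.5, -262.8, 82, 98.2, 0] -> [-2.3, -1.3, 90.6, -0.0, -0.0, 0.001]
top upper 3013 [ 467.5 -244.3] [139.1 133.4] 8.0 mean [ 472.7 -215.   165.9] z [162.3 173.7]
top greenU 222 [ 443.  -192.4] [155.6  74.4] 41.4 mean [ 457.5 -179.2  143.9] z [122.2 162.1]
top handle 128 [ 466.9 -239.6] [14.1 25.3] 9.1 mean [ 466.9 -237.1  196.6] z [181.2 200.8]
top tier 394 [ 457.2 -184.7] [142.1  11.8] 8.3 mean [ 456.8 -184.5   31.5] z [26.8 38.3]
scene upper 1708 [ 473.3 -260.4] [145.7 178.3] 9.1 mean [ 479.6 -247.5  164.7] z [159.9 171.8]
scene greenU 1273 [ 509.9 -221.1] [112.7 218.3] 47.3 mean [ 500.  -210.8  138.7] z [119.6 157.6]
scene handle 136 [ 470.7 -259.6] [22.8 72.6] 7.6 mean [ 471.9 -247.4  192.7] z [179.6 209.7]
scene tier 812 [ 472.8 -260.6] [149.1 176.5] 8.1 mean [ 494.2 -222.9   32. ] z [25.2 40.3]
wrist upper 55337 [ 471.3 -261.3] [139.8 169.3] 8.3 mean [ 466.3 -226.2  165. ] z [162.6 172.2]
wrist handle 4804 [ 471.3 -259.8] [16.4 68.3] 10.1 mean [ 470.5 -255.8  197.2] z [185.9 202.9]
```

View pics/scene5.png

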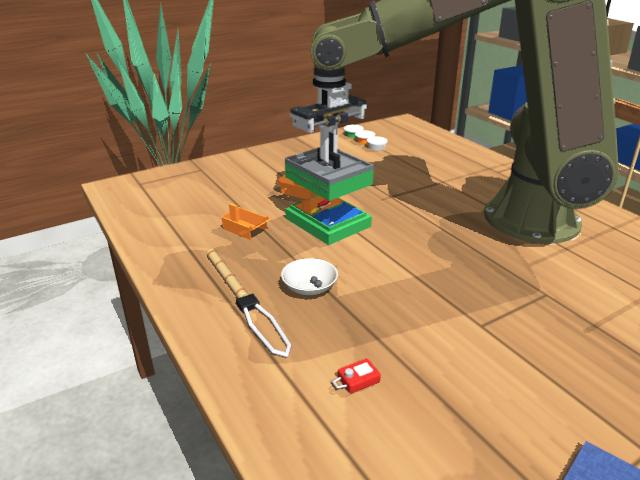

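The upper tiers are level at (330,172), directly above the tray, and the dish still holds the sinkers. I'll lower them.

Call:
arm_command --plan '[[[-2, -1, 15, 0, 0, 0, 1], [-2, -1, 35, 0, 0, 0, 1], [-2, -1, 55, 0, 0, 0, 1], [-2, -1, 66, 0, 0, 0, 1], [-2, -1, 70, 0, 0, 0, 1], [-2, -1, 70, 0, 0, 0, 1], [-2, -1, 70, 0, 0, 0, 1]]]'

```text
time_s: 36.7
ee_pos: [0.471, -0.2635, 0.1034]
eef_rot: [3.141, 0.001, 1.714]
force: [-0.1, 0.1, -3.0]
grip_width: 0.0134
grip_force: 50.0
```

```bash
python3 mv.py '[[470.5,-262.8,100,98.2,0],[470.5,-262.8,82,98.2,0]]'; python3 mu.py .085 .11
```

```text
t 36.7 at [ 471.  -263.5  103.4] yaw/tilt [ 98.2   0.  179.9] q [-0.58  0.38  1.66  0.    1.1  -0.72] F [-0.1  0.1 -3. ] w 13.4 gf 50.0
[470.5, -262.8, 100, 98.2, 0] -> [0.7, -0.4, 3.4, 0.001, 0.001, 0.0]
[470.5, -262.8, 82, 98.2, 0] -> [0.7, -0.4, 21.4, 0.001, 0.001, 0.0]
top upper 2452 [ 469.5 -265.3] [139.1 169.5] 7.9 mean [ 472.9 -216.9   96.7] z [ 92.8 104.5]
top greenU 147 [ 458.1 -181.8] [135.8   0.9] 8.0 mean [ 457.9 -181.8   77.6] z [62.5 93.2]
top handle 92 [ 466.4 -241.2] [13.8 22.2] 7.1 mean [ 466.4 -238.9  127.8] z [115.2 132.3]
top tier 197 [ 457.1 -181.7] [141.1   6. ] 8.0 mean [ 456.8 -181.6   30.5] z [26.6 34. ]
scene upper 1714 [ 472.1 -262.8] [145.5 177.5] 7.9 mean [ 478.7 -250.8   95.3] z [ 90.3 102.8]
scene greenU 852 [ 508.6 -223.9] [112.4 215.9] 47.3 mean [ 498.5 -212.4   74.8] z [60.8 88.9]
scene handle 124 [ 471.5 -263. ] [21.  78.4] 5.7 mean [ 471.8 -250.4  123.6] z [111.6 139.3]
scene tier 744 [ 470.6 -261.6] [148.8 179.2] 8.0 mean [ 497.8 -218.3   31.3] z [24.7 39.5]
wrist upper 55383 [ 470.9 -264.1] [139.9 169.4] 8.4 mean [ 465.8 -229.    95.8] z [ 93.3 102.9]
wrist handle 4822 [ 470.5 -262.6] [16.5 68.3] 7.3 mean [ 470.  -258.8  128.2] z [118.  135.9]
```

Call:
arm_command --plan '[[[1, 0, 4, 0, 0, 0, 1], [1, 0, 8, 0, 0, 0, 1], [1, 0, 12, 0, 0, 0, 1], [1, 0, 15, 0, 0, 0, 1], [1, 0, 18, 0, 0, 0, 1], [1, 0, 20, 0, 0, 0, 1], [1, 0, 21, 0, 0, 0, 1], [1, 0, 21, 0, 0, 0, 1]]]'

```text
time_s: 37.65
ee_pos: [0.4704, -0.2623, 0.083]
eef_rot: [3.142, -0.0, 1.714]
force: [-10.9, 5.4, 18.4]
grip_width: 0.0135
grip_force: 50.0
```

```bash
python3 mv.py '[[470.5,-262.8,82,98.2,0]]'; python3 mu.py .065 .09 | grep -E "upper|tier"
```

```text
t 37.65 at [ 470.4 -262.3   83. ] yaw/tilt [ 98.2  -0.  180. ] q [-0.58  0.41  1.68  0.    1.05 -0.72] F [-10.9   5.4  18.4] w 13.5 gf 50.0
[470.5, -262.8, 82, 98.2, 0] -> [-0.5, -0.0, 1.0, 0.0, -0.0, 0.0]
top upper 2307 [ 469.1 -264. ] [139.1 169.2] 8.0 mean [ 472.8 -215.7   76.5] z [72.6 84.2]
top tier 124 [ 457.2 -179.9] [140.6   4. ] 7.2 mean [ 459.4 -179.8   33.5] z [25.9 43.8]
scene upper 1713 [ 472.6 -261.1] [145.7 176.5] 7.1 mean [ 478.6 -249.8   74.9] z [69.9 82.4]
scene tier 656 [ 508.6 -221.4] [110.7 220.3] 47.6 mean [ 501.  -214.    34.2] z [24.6 44.3]
wrist upper 55440 [ 470.  -262.8] [140.  169.4] 8.2 mean [ 465.2 -227.8   75.5] z [73.1 82.7]
```

The tiers are seated: plate at about 75 mm, rim at about 82 mm. I'll release and retreat.

Call:
arm_command --plan '[[[0, 0, -1, 0, 0, 0, 0.4], [0, 0, -1, 0, 0, 0, 0.4], [0, 0, -1, 0, 0, 0, 0.4], [0, 0, -1, 0, 0, 0, 0.4], [0, 0, -1, 0, 0, 0, 0.4], [0, 0, -25, 0, 0, 0, 0.4], [0, 0, -65, 0, 0, 0, 0.4], [0, 0, -105, 0, 0, 0, 0.4], [40, 0, -140, 0, 0, 0, 0.4], [90, 0, -140, 0, 0, 0, 0.4], [140, 0, -140, 0, 0, 0, 0.4], [160, 0, -140, 0, 0, 0, 0.4]]]'

```text
time_s: 39.0
ee_pos: [0.4469, -0.1012, 0.2219]
eef_rot: [3.141, -0.0, 1.716]
force: [0.5, -1.0, -0.5]
grip_width: 0.0281
grip_force: 0.0
```

```bash
python3 mv.py '[]'; python3 mu.py .065 .09 | grep -E "upper|tier|handle"; python3 -c "
import cv2,numpy as np
a=cv2.imread('pics/scene5.png')[150:330,230:410];b=cv2.imread('pics/top5.png')[170:360,250:480]
cv2.imwrite('pics/fin.png',np.hstack([cv2.resize(a,(390,390)),cv2.resize(b,(400,390))]))"
```

```text
t 39.0 at [ 446.9 -101.2  221.9] yaw/tilt [ 98.3  -0.  180. ] q [-0.3   0.08  1.74  0.    1.32 -0.45] F [ 0.5 -1.  -0.5] w 28.1 gf 0.0
top upper 4525 [ 469.1 -264.5] [139.4 170.1] 8.2 mean [ 480.1 -276.2   76.5] z [72.6 84.5]
top handle 284 [ 469.1 -263.9] [14.3 70.2] 8.0 mean [ 469.2 -262.3  108.6] z [ 97.5 111.8]
top tier 57 [ 495.4 -174.5] [63.5  3.4] 6.4 mean [ 495.1 -174.7   33.6] z [25.4 44. ]
scene upper 1855 [ 471.7 -261.7] [144.2 176.2] 8.0 mean [ 475.6 -254.9   75. ] z [69.9 82.1]
scene handle 176 [ 472.2 -260. ] [18.6 74.9] 9.8 mean [ 474.  -256.7  101.6] z [ 91.5 108.1]
scene tier 660 [ 506.5 -222.6] [113.1 220.4] 48.6 mean [ 502.  -214.5   34. ] z [24.6 44.4]
wrist upper 8909 [ 470.3 -263.3] [138.9 171.6] 8.0 mean [ 471.5 -265.7   75.9] z [73.  82.8]
wrist handle 500 [ 470.6 -261.7] [13.1 71. ] 8.3 mean [ 470.1 -260.2  104.9] z [ 91.2 109.2]
wrist tier 689 [ 457.3 -179. ] [141.5   6.7] 9.9 mean [ 456.5 -179.2   34. ] z [25.  44.4]
```

View pics/fin.png

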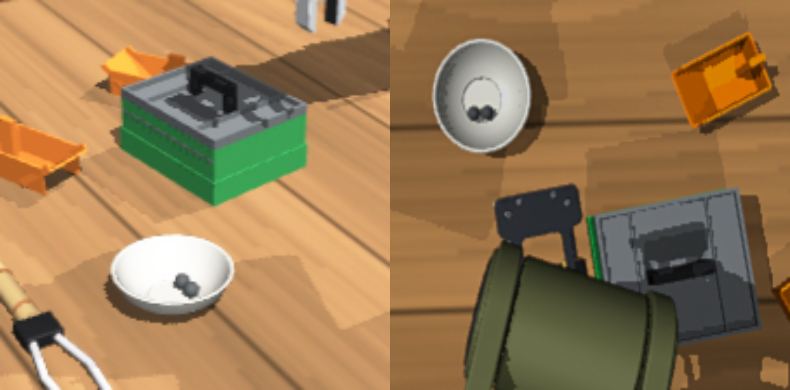

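The tray is closed and square, the two sinkers are in the upright dish, and the robot is touching nothing.

```bash
python3 -c "
from station import ctrl
print(ctrl.hand_in())"
```

```text
the job is handed in; nothing more can be done
None
```

The job is handed in: both sinkers I could see are in the upright dish, the orange bin is home with all three lures in it, and the tray is closed square; the hand-in gave no verdict back.

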